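# Load rinsed stoppers into the wash basket and lock its lid with the rod

## Robot

A 6-joint arm with a two-finger parallel gripper is mounted at the origin on the work surface; the furniture and walls round the work are solid. World frame = base frame: x ahead of the robot, y to its left, z up, the work surface at z = 0. Lengths are in m, angles in rad, forces in N, time in s.
With the tool pointing down it reaches from about 0.275 to 0.875 m from the base axis. Payload 12.5 kg.
Tool frame: the origin (TCP) lies on the centre line of the jaws, within the pads' length; the fingertips stand tip_extent ahead of it and the grasp point (between the pads) is the TCP (tip_extent is the distance from the TCP to the fingertips, in m); z points along the fingers, y is the line along which they close (so a half turn about z gives the same grasp; the last joint's range is limited). The gripper opens to 85 mm and grips with 20 to 120 N. Pads are 22 mm wide; open, the fingers measure 114 mm over their backs; the gripper's body (76 mm by 85 mm) begins 54 mm behind the grasp point. The pads swing forward as they close: fully open they stand 13 mm farther back than shut.
Start: joints at [-1.418, 0.351, 1.652, -0, 1.139, -0.085], TCP at [0.13, -0.535, 0.25] pointing down, gripper open.
Joint ranges: [-2.75, 2.75], [-0.79, 2.1], [0.01, 2.65], [-1.57, 4.71], [0.07, 3.14], [-2.87, 2.87]. Speed limits (rad/s): [2.22, 2.22, 2.79, 3.14, 3.14, 3.14].

## Interface

Orientations are given as a rotation vector (axis times angle).
In Python, from bench import * gives the robot as it stands.
- The arm moves only by the tool play_rows, never from a script. Its argument "targets" is text: rows parted by semicolons, each of 5 numbers parted by spaces: the shift along the tool's x, y, z in units of 60 mm (1.0 is 60 mm), then the turn about the tool's z in units of 10 degrees (1.0 is 10 degrees), then the closure, from -1 (fully open) to 1 (shut). A call has exactly 10 rows; each row is the pose to reach, as a shift and turn from the pose commanded when the call began, along the tool's axes at that moment; what a row does not reach only later rows make up. A row lasts 1/8 s, in which the tool goes at most 62.5 mm and 10.7 degrees, less where a joint would pass 70% of its speed; a pose out of reach is approached as far as the arm can. A call with a gripper value outside its range is refused whole. The fingers move at their own pace and stop on an object; "grip_force" is the grip in N (left out, the last holds). Time passes only in rows, so rows that repeat a pose let the fingers close, or fill a call up. It gives the time, the measured TCP pose, the force, the opening and the grip force at its end, in the units of the state.
- get_state(): the state, without advancing time (a new reading comes with each control period).
- snapshot(name): name is "side" or "top" or "wrist"; returns a dict with "img" (400x640x3 uint8, blue, green, red), "mtx" (3x3 intrinsics, pixels), "T" (4x4, takes a point from camera to world coordinates). Camera axes: x right, y up, looking along -z (the intrinsics and any distortion apply to the point x, -y, -z); pixel columns grow to the right and rows downward; lengths in m; the calibration is good to about 2 mm. A picture is of the moment at which its call begins. There is no depth.
- close_job(): hands the job in; it is judged then, once.
The state is a dict: "time": time; "qpos": joint angles; "joint_vel": joint speeds; "joint_efforts": joint torques, N m; "tool_pos": TCP position; "tool_rot": TCP orientation; "force": force on the tool from outside, world axes, zero at the start; "torque": the same for the moment, N m; "grip_width": finger opening in m; "grip_force": force on a finger pad.
Only numpy, scipy, OpenCV 4.12 (cv2) and the standard library are available. Lean on these libraries where they do the work, as an engineer would, in place of code of your own. Each camera call takes 0.05 s, during which the arm holds its last target. There are 200 camera calls.

## Task

Get the rinsed rubber stoppers ready for the washer: tip the tray over the open wash basket so that its stoppers slide in, and add the stoppers that lie on the bench, so that all of them are in the basket. Lean the empty tray in the drainer, spout end down inside the pan and the tray leaning back against the crossbar, close the basket's lid, and lock it by pushing the steel rod through all four eyes at the front until its red grip is up against the first eye. Do not disturb the bottle, the vial and the beaker.

Things in the scene. Friction and masses are not known exactly. Their poses are not given: they have to be found in the camera images.
- basket: stainless wire wash basket, fixed on the bench: outside 150 mm (its x) by 140 mm (its y), rim 100 mm high, walls 4 mm, inner floor 12 mm above the bench. Origin at the centre of its underside, z up; -x is its front (towards the robot). Its lid is hinged on the rear (+x) rim. Two eye plates stick out of the front at y = +52 and -52 mm (see eye_left)
- lid (a joint): angle of the basket's wire lid, rad: 0 shut flat on the rim, 1.7 to 1.9 standing open behind the basket (1.9 is the stop). 150 mm long, 140 mm wide, 6 mm thick, 0.18 kg, damped: pushed forward past upright (1.57) it falls shut by itself in 1 to 3 s. Eye plates hang under its front edge; with a thumb tab it reaches 176 mm from the hinge, so upright it stands 280 mm above the bench
- lid_hinge (a point): point on the lid's hinge line, in its middle, 103 mm above the bench
- lid_front (a point): middle of the lid's front edge (the upper edge while it is open), 150 mm from the hinge
- basket_mouth (a point): centre of the basket's open mouth, at the height of the rim
- eye_left (a point): centre of the hole at the outer face of the basket's left (+y) eye plate. Both plates are brass, 22 mm square and 8 mm thick, their 12 mm holes on one line parallel to the basket's y, at x = -90 mm, z = 87 mm in the basket; outer faces at y = +56 and -56 mm. The lid has two like eyes at y = +34 and -34 mm; with the lid shut all four holes are in line
- eye_right (a point): the same on the right (-y) eye plate; the rod may be put in from either side
- rod: locking rod, lying on the bench at the left: red plastic grip 50 mm long, 14 mm wide, 16 mm tall, then 136 mm of 8 mm steel rod whose last 10 mm taper to a 3 mm nose; 80 g. Origin at the centre of the grip's underside; x points along the rod to the nose (rod from x = 25 to 161 mm), the rod's axis 4 mm above the grip's underside, under its middle
- rod_tip (a point): the end of the rod's nose, on the rod's axis
- tray: aluminium draining tray with stoppers on it: floor 200 mm (its x) by 116 by 4 mm, side walls 24 mm high that end 30 mm before the open spout end (+x), rear wall at -x with a blue grip plate 70 mm wide, 10 mm thick that slants outward, 20 degrees off the tray's z towards -x. 0.18 kg empty. Origin: centre of the floor's underside, z up. Stoppers begin to slide at 27 to 37 degrees of tilt
- tray_spout (a point): middle of the underside edge at the tray's open spout end (x = 100 mm, z = 0 in the tray)
- tray_grip (a point): centre of the blue grip plate (in the tray x = -113 mm, z = 41 mm); the plate reaches 20 mm up and down its slant from here (its top 62 mm along the slant from the rear edge)
- drainer: white bench drainer, fixed: pan 130 mm (its x) by 150 mm (its y), floor 4 mm thick, kerb 12 mm high, 8 mm thick all round (front kerb's inner face at x = -57 mm); 8 mm crossbar along its y, axis at x = 24 mm, z = 126 mm, on two posts at y = +67 and -67 mm. Origin: centre of the underside; -x is the front (towards the robot). A tray standing behind the front kerb leans at about 60 degrees
- stopper_1: tan rubber stopper, a plug 33 mm across and 26 mm tall, 20 g; origin at the centre of its underside (narrow end), z along its axis; one of up to five on the tray (may be absent)
- stopper_2: tan rubber stopper, a plug 33 mm across and 26 mm tall, 20 g; origin at the centre of its underside (narrow end), z along its axis; one of up to five on the tray (may be absent)
- stopper_3: tan rubber stopper, a plug 33 mm across and 26 mm tall, 20 g; origin at the centre of its underside (narrow end), z along its axis; one of up to five on the tray (may be absent)
- stopper_4: tan rubber stopper, a plug 33 mm across and 26 mm tall, 20 g; origin at the centre of its underside (narrow end), z along its axis; one of up to five on the tray (may be absent)
- stopper_5: tan rubber stopper, a plug 33 mm across and 26 mm tall, 20 g; origin at the centre of its underside (narrow end), z along its axis; one of up to five on the tray (may be absent)
- stopper_6: tan rubber stopper, a plug 33 mm across and 26 mm tall, 20 g; origin at the centre of its underside (narrow end), z along its axis; one of up to two lying beside the basket on the bench (may be absent)
- stopper_7: tan rubber stopper, a plug 33 mm across and 26 mm tall, 20 g; origin at the centre of its underside (narrow end), z along its axis; one of up to two lying beside the basket on the bench (may be absent)
- wash_bottle: bystander: soft plastic bottle with red cap, 75 mm across, 188 mm tall, behind the tray; origin under its centre
- vial_white: bystander: sample vial with white cap, 27 mm across, 58 mm tall, behind the basket on the right; origin under its centre
- low_beaker: bystander: low glass beaker, 77 mm across, 46 mm tall, at the left, between the rod and the table edge; origin under its centre

How it is judged:
By the outcome, as a careful person would: the job done as asked, in the order asked, and still so for the second after the job is handed in, with the robot touching nothing.
Of stopper_1, stopper_2, stopper_3, stopper_4, stopper_5 only 3 to 5 are there at a start; the rules pass over those that are not, and their reading is None.
Of stopper_6, stopper_7 only 1 to 2 are there at a start; the rules pass over those that are not, and their reading is None.
At some moment in a run one of stopper_6, stopper_7, rod may be knocked a few centimetres aside while the robot is not near it.
It also fails if it takes over 210 s, if anything falls off the work surface, if the arm or the gripper's body presses on something with over 40 N, if the wrist force passes 120 N, or if a joint passes its speed limit or range.

## Working session

There is one attempt and no reset: what is moved stays moved. The work goes in short steps, Python scripts to look and compute and a tool call to move; the robot and the scene stay as the last step left them, time stands still between calls to the robot, and variables do not carry over. Pictures are saved under pics/ and viewed, at most 14 in all, crops included, and the job is handed in when it is done.

Besides the shell and the picture viewer there is one more tool, called in YAML: its name, and indented under it one key for each argument. play_rows: Moves the arm, as the interface text tells. Its arguments: {"type":"object","properties":{"targets":{"type":"string"},"grip_force":{"type":"number"}},"required":["targets"]}

```bash
ls; mkdir -p pics; python3 - <<'E'
from bench import *
import bench,cv2
print([n for n in dir(bench) if n[0]!='_'])
print(get_state())
for n in("top","side"):
    s=snapshot(n);cv2.imwrite(f"pics/{n}0.png",s["img"]);print(n,s["mtx"].tolist(),s["T"].round(4).tolist(),[k for k in s])
E
```

```text
pics
['IKError', 'close_job', 'get_state', 'snapshot', 'tip_extent']
{'time': 0.0, 'qpos': array([-1.41758172e+00,  3.51227652e-01,  1.65247089e+00,  9.92689057e-06,
        1.13904483e+00, -8.46089038e-02]), 'joint_vel': array([ 1.58222900e-03, -6.51221109e-04, -6.46291877e-05, -1.21387043e-03,
        2.15936016e-04,  1.02653899e-03]), 'joint_efforts': array([ 6.91683408e-05, -5.06104124e+01, -2.91400051e+01, -7.63945127e-05,
        4.57055401e-03,  2.77310642e-05]), 'tool_pos': array([ 0.12954715, -0.53419979,  0.24974531]), 'tool_rot': array([-3.11826629e+00, -3.72549573e-01,  4.78241832e-05]), 'force': array([ 0.02170845, -0.80167853,  0.06139735]), 'torque': array([-0.02257762,  0.00761543, -0.04327615]), 'grip_force': 0.0, 'grip_width': 0.08550404081476667}
top [[509.7291311796321, 0.0, 317.81944221744], [0.0, 509.7291311796321, 198.21363478510983], [0.0, 0.0, 1.0]] [[-0.0019, 0.9897, -0.1429, 0.3222], [-1.0, -0.0013, 0.0038, 0.0709], [0.0036, 0.1429, 0.9897, 1.4783], [0.0, 0.0, 0.0, 1.0]] ['img', 'mtx', 'T']
side [[434.3598421914141, 0.0, 317.89749669614696], [0.0, 434.3598421914141, 199.46461527296984], [0.0, 0.0, 1.0]] [[-0.8222, 0.3737, -0.4294, 0.0563], [-0.5687, -0.5079, 0.647, 0.7426], [0.0237, 0.7762, 0.6301, 0.7839], [0.0, 0.0, 0.0, 1.0]] ['img', 'mtx', 'T']
```

View pics/top0.png

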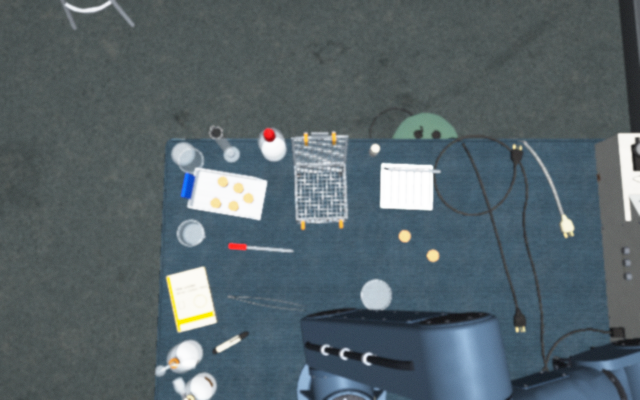

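View pics/side0.png

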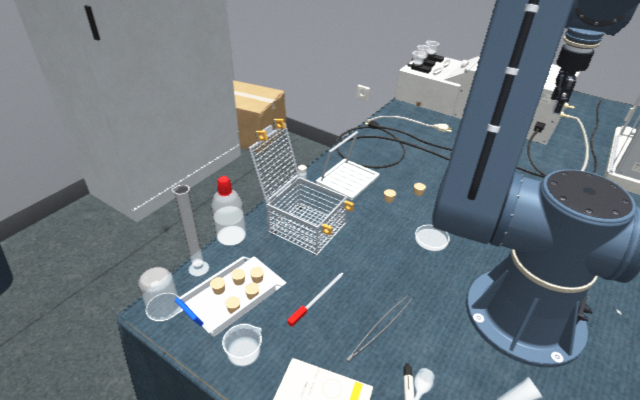

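```bash
python3 -c "
import bench;print(bench.tip_extent)"
```

```text
0.019
```

```bash
cat > h.py <<'E'
from bench import *
import cv2, numpy as np
from scipy.spatial.transform import Rotation as R
def ray(s,u,v):
    K,T=s["mtx"],s["T"]
    d=np.array([(u-K[0,2])/K[0,0],-(v-K[1,2])/K[1,1],-1.])
    return T[:3,3],T[:3,:3]@d
def onz(s,u,v,z):
    o,d=ray(s,u,v); return o+d*(z-o[2])/d[2]
def proj(s,p):
    T=s["T"];c=T[:3,:3].T@(np.asarray(p,float)-T[:3,3])
    K=s["mtx"];return np.array([K[0,2]-K[0,0]*c[0]/c[2],K[1,2]+K[1,1]*c[1]/c[2]])
def tri(s1,p1,s2,p2):
    o1,d1=ray(s1,*p1);o2,d2=ray(s2,*p2)
    a=np.linalg.lstsq(np.stack([d1,-d2],1),o2-o1,rcond=None)[0]
    q1,q2=o1+a[0]*d1,o2+a[1]*d2
    return (q1+q2)/2,np.linalg.norm(q1-q2)
HSV=dict(blue=((105,150,60),(125,255,255)),red=((0,150,90),(6,255,255)),tan=((10,60,140),(22,170,255)),brass=((10,170,100),(28,255,255)))
def blobs(s,c,amin=6):
    h=cv2.cvtColor(s["img"],cv2.COLOR_BGR2HSV);m=cv2.inRange(h,*HSV[c])
    if c=="red": m|=cv2.inRange(h,(174,150,90),(180,255,255))
    n,_,st,ce=cv2.connectedComponentsWithStats(m)
    return [(ce[i].round(1).tolist(),st[i].tolist()) for i in range(1,n) if st[i,4]>=amin]
def shift(target_xyz):
    "shift in tool axes, units of 60 mm, from measured pose"
    st=get_state();return R.from_rotvec(st["tool_rot"]).inv().apply(np.asarray(target_xyz)-st["tool_pos"])/0.06
E
python3 - <<'E'
from h import *
for n in("top","side"):
    s=snapshot(n)
    for c in HSV: print(n,c,[(b[0],b[1]) for b in blobs(s,c)])
t=snapshot("top")
for z,l in((.026,[(404.5,236.5),(432.5,255.5)]),(.004,[(293,250.5)]),(.012,[(380,163),(433,163),(433,210),(380,210)]),(.024,[(198,168),(267,182),(260,220),(189,208)])):
    print(z,[onz(t,*p,z).round(3)[:2].tolist() for p in l])
def crop(s,x,y,w,h,k,f): cv2.imwrite(f,cv2.resize(s["img"][y:y+h,x:x+w],None,fx=k,fy=k,interpolation=cv2.INTER_CUBIC))
crop(t,160,120,290,160,2.75,"pics/topc.png")
crop(snapshot("side"),130,110,320,240,2.5,"pics/sidec.png")
E
```

```text
top blue [([186.8, 185.7], [180, 173, 14, 26, 258])]
top red [([268.7, 134.4], [264, 129, 11, 12, 105]), ([236.9, 246.2], [228, 243, 18, 7, 103])]
top tan [([333.2, 136.1], [331, 131, 6, 13, 44]), ([305.5, 137.5], [303, 132, 6, 13, 47]), ([225.2, 183.9], [223, 181, 5, 6, 11]), ([239.8, 190.6], [237, 188, 6, 5, 12]), ([245.2, 198.4], [244, 195, 4, 7, 11]), ([218.4, 205.2], [216, 203, 5, 5, 9]), ([236.0, 207.2], [234, 204, 4, 7, 11]), ([302.5, 224.5], [301, 221, 4, 9, 24]), ([340.9, 223.8], [339, 220, 5, 9, 28]), ([404.3, 235.5], [398, 230, 13, 12, 77]), ([432.5, 255.5], [427, 250, 12, 12, 75]), ([173.1, 361.1], [169, 358, 11, 7, 41]), ([173.3, 366.9], [171, 366, 6, 3, 15])]
top brass [([333.4, 137.4], [333, 133, 2, 9, 15]), ([305.7, 138.5], [305, 137, 2, 4, 6]), ([302.5, 225.7], [302, 223, 2, 6, 11]), ([340.5, 224.0], [340, 222, 2, 5, 10]), ([168.4, 281.1], [168, 278, 2, 7, 9]), ([170.4, 290.1], [170, 286, 2, 9, 10]), ([173.0, 302.0], [172, 296, 3, 13, 13]), ([192.5, 318.3], [176, 312, 37, 17, 158]), ([174.8, 359.8], [172, 359, 6, 3, 12])]
side blue [([188.3, 311.5], [175, 298, 28, 28
[... 178 characters left out ...]
 95, 37, 21, 448]), ([278.4, 123.0], [273, 118, 11, 11, 80]), ([260.4, 134.4], [254, 129, 13, 12, 91]), ([418.9, 190.1], [414, 184, 12, 11, 44]), ([389.6, 196.7], [384, 190, 12, 12, 52]), ([348.6, 205.8], [344, 202, 10, 9, 56]), ([327.0, 229.8], [322, 225, 10, 10, 63]), ([256.8, 278.8], [251, 274, 12, 10, 64]), ([238.6, 280.7], [233, 276, 12, 9, 60]), ([218.7, 289.8], [213, 284, 12, 10, 62]), ([251.4, 294.8], [246, 291, 12, 8, 44]), ([232.7, 308.7], [227, 304, 13, 9, 45])]
side brass []
0.026 [[0.421, -0.181], [0.367, -0.259]]
0.004 [[0.383, 0.137]]
0.012 [[0.638, -0.118], [0.638, -0.273], [0.499, -0.269], [0.499, -0.115]]
0.024 [[0.621, 0.413], [0.58, 0.212], [0.469, 0.231], [0.504, 0.435]]
```

View pics/topc.png

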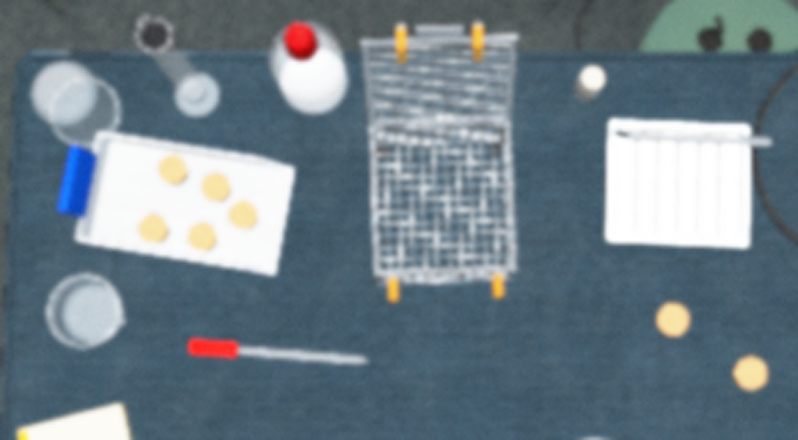

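View pics/sidec.png

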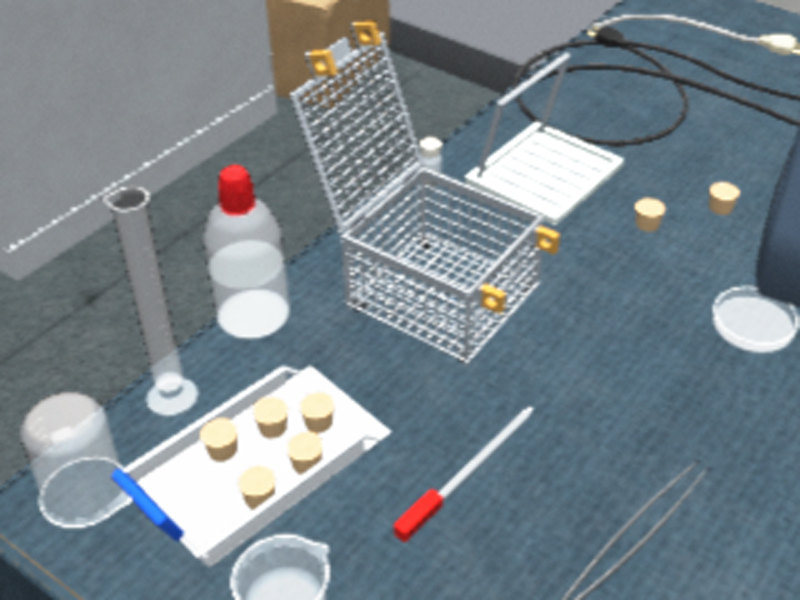

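```bash
python3 - <<'E'
from h import *
t=snapshot("top");s=snapshot("side")
P=lambda n,a,b:print(n,*[np.round(x,4) for x in tri(t,a,s,b)])
P("blue",(186.8,185.7),(188.3,311.5))
P("redrod",(236.9,246.2),(296.8,315.3))
P("rodtip",(160+367/2.75,120+361/2.75),(130+532/2.5,110+409/2.5))
P("eyeL",(302.5,224.7),(327,229.8));P("eyeR",(340.9,223.8),(348.6,205.8))
P("lidL",(305.5,137.5),(260.4,134.4));P("lidR",(333.2,136.1),(278.4,123))
P("st6",(404.3,235.5),(389.6,194.5));P("st7",(432.5,255.5),(418.9,188.5))
P("spoutR",(160+276/2.75,120+276/2.75),(130+362/2.5,110+442/2.5))
P("spoutL",(160+294/2.75,120+168/2.75),(130+312/2.5,110+368/2.5))
P("spoutmid",(160+285/2.75,120+222/2.75),(130+350/2.5,110+400/2.5))
P("barL",(160+615/2.75,120+131/2.75),(130+502/2.5,110+102/2.5));P("barR",(160+771/2.75,120+143/2.75),(130+568/2.5,110+58/2.5))
for z,l in((0,[(86,110),(197,98)]),(.012,[(606,241),(750,247)]),(.1,[(378,277),(514,270),(375,125),(505,125)])):
    for a in l: print(z,a,onz(t,160+a[0]/2.75,120+a[1]/2.75,z).round(3))
# vessel base from the side
print(onz(s,130+85/2.5,110+492/2.5,0).round(3), onz(s,130+172/2.5,110+396/2.5,0).round(3))
E
```

```text
blue [0.5652 0.438  0.0472] 0.0001
redrod [0.3957 0.2975 0.0134] 0.0011
rodtip [0.3814 0.1359 0.0054] 0.0014
eyeL [0.4497 0.1076 0.0874] 0.0002
eyeR [0.4531 0.003  0.0883] 0.0022
lidL [0.6475 0.0966 0.2687] 0.0022
lidR [0.6506 0.0285 0.267 ] 0.0003
st6 [ 0.4249 -0.1819  0.0197] 0.0007
st7 [ 0.3688 -0.2609  0.0178] 0.0025
spoutR [ 0.4844  0.2419 -0.0143] 0.0287
spoutL [0.5865 0.2149 0.0015] 0.0
spoutmid [0.5293 0.2244 0.001 ] 0.0023
barL [ 0.5932 -0.1132  0.1387] 0.0109
barR [ 0.5906 -0.2662  0.1217] 0.0025
0 (86, 110) [0.65 0.44 0.  ]
0 (197, 98) [0.663 0.32  0.   ]
0.012 (606, 241) [ 0.506 -0.116  0.012]
0.012 (750, 247) [ 0.499 -0.268  0.012]
0.1 (378, 277) [0.46  0.121 0.1  ]
0.1 (514, 270) [ 0.466 -0.013  0.1  ]
0.1 (375, 125) [0.613 0.125 0.1  ]
0.1 (505, 125) [ 0.612 -0.006  0.1  ]
[0.65 0.44 0.  ] [0.671 0.319 0.   ]
```

```bash
cat >> h.py <<'E'
def plan(xyz,yvec=None):
    "tool shift (units) and turn (units) so that tool y lies along +-yvec; prints"
    st=get_state();M=R.from_rotvec(st["tool_rot"])
    sh=shift(xyz);tn=None
    if yvec is not None:
        v=M.inv().apply([*yvec,0]);a=np.degrees(np.arctan2(-v[0],v[1]));a=(a+90)%180-90;tn=a/10
        print("q6",round(st["qpos"][5],2),"turn alternatives deg",round(a,1),round(a-180*np.sign(a),1))
    print("shift",sh.round(3),"turn",tn if tn is None else round(tn,2))
def state():
    st=get_state();print("t",round(st["time"],2),"p",st["tool_pos"].round(4),"y",R.from_rotvec(st["tool_rot"]).as_matrix()[:,1].round(3),"F",st["force"].round(1),"w",round(st["grip_width"],4),"gf",round(st["grip_force"],1),"q",st["qpos"].round(2))
E
python3 - <<'E'
from h import *
state()
d=np.array([-.166,-.986]);n=np.array([.986,-.166])
print(R.from_rotvec(get_state()["tool_rot"]).as_matrix().round(3))
p=np.array([.565,.434])-.040*d
print(p);plan([*p,.30],n)
t=snapshot("top");s=snapshot("side")
print(tri(t,(160+65/2.75,120+92/2.75),s,(130+67/2.5,110+432/2.5)))
print(tri(t,(160+153/2.75,120+35/2.75),s,(130+127/2.5,110+199/2.5)))
E
```

```text
t 0.4 p [ 0.1296 -0.5345  0.2502] y [ 0.236 -0.972 -0.   ] F [-0.3 -0.4  0.3] w 0.0856 gf 0.0 q [-1.42  0.35  1.65 -0.    1.14 -0.08]
[[ 0.972  0.236 -0.   ]
 [ 0.236 -0.972  0.   ]
 [ 0.    -0.    -1.   ]]
[0.57164 0.47344]
q6 -0.08 turn alternatives deg -66.8 113.2
shift [ 11.118 -14.59   -0.827] turn -6.68
(array([0.65027428, 0.44062833, 0.07967981]), np.float64(0.0031176589391185465))
(array([0.66744624, 0.32186331, 0.23984813]), np.float64(0.0017803459160341125))
```

play_rows:
  targets: "0.5 -0.6 -0.8 0 0; 1.1 -1.4 -0.8 0 0; 1.7 -2.2 -0.8 0 0; 2.3 -3 -0.8 0 0; 2.9 -3.8 -0.8 0 0; 3.5 -4.6 -0.8 0 0; 4.1 -5.4 -0.8 0 0; 4.7 -6.2 -0.8 0 0; 5.3 -7 -0.8 0 0; 5.8 -7.6 -0.8 0 0"

```text
time: 1.75
tool_pos: [0.3608, -0.0072, 0.2986]
tool_rot: [3.119, 0.375, 0.002]
force: [1.0, -0.7, -0.1]
grip_width: 0.0428
grip_force: 0.0
```

play_rows:
  targets: "0.5 -0.6 0 -0.6 0; 1.1 -1.4 0 -1.3 0; 1.7 -2.2 0 -2 0; 2.3 -3 0 -2.7 0; 2.9 -3.8 0 -3.4 0; 3.5 -4.6 0 -4.1 0; 4.1 -5.4 0 -4.8 0; 4.7 -6.2 0 -5.5 0; 5.2 -6.8 0 -6.2 0; 5.3 -7 0 -6.7 0"

```text
time: 3.0
tool_pos: [0.5707, 0.4758, 0.2968]
tool_rot: [-2.391, -2.038, 0.002]
force: [0.7, -0.1, -0.1]
grip_width: 0.0427
grip_force: 0.0
```

```bash
python3 - <<'E'
from h import *
state()
d=np.array([-.166,-.986]);n=np.array([.986,-.166])
for k in(.045,.040,-.03):
    plan([*(np.array([.565,.434])-k*d),.045],n)
w=snapshot("wrist");cv2.imwrite("pics/w1.png",w["img"]);print(w["T"].round(3).tolist(),w["mtx"][0,0])
E
```

```text
t 3.0 p [0.5707 0.4758 0.2968] y [ 0.987 -0.158 -0.001] F [ 0.7 -0.1 -0.1] w 0.0427 gf 0.0 q [0.63 0.69 0.99 0.   1.46 0.79]
q6 0.79 turn alternatives deg 0.4 -179.6
shift [0.05  0.025 4.196] turn 0.04
q6 0.79 turn alternatives deg 0.4 -179.6
shift [-0.034  0.024  4.196] turn 0.04
q6 0.79 turn alternatives deg 0.4 -179.6
shift [-1.2    0.015  4.197] turn 0.04
[[0.988, 0.151, 0.044, 0.582], [-0.157, 0.948, 0.276, 0.545], [0.0, -0.279, 0.96, 0.42], [0.0, 0.0, 0.0, 1.0]] 341.055409199411
```

View pics/w1.png

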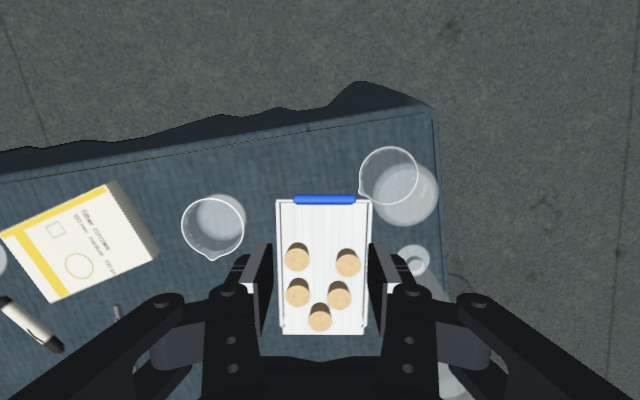

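play_rows:
  targets: "0 0 0.8 0 0; 0 0 1.6 0 0; 0 0 2.4 0 0; 0 0 3.2 0 0; 0 0 3.8 0 0; 0 0 4.1 0 0; 0 0 4.2 0 0; 0 0 4.2 0 0; -0.1 0 4.2 0 0; -0.2 0 4.2 0 0"

```text
time: 4.3
tool_pos: [0.5666, 0.464, 0.0481]
tool_rot: [-2.392, -2.032, -0.0]
force: [-0.9, -0.4, -0.7]
grip_width: 0.0427
grip_force: 0.0
```

play_rows:
  targets: "-0.1 0 0 0 0; -0.2 0 0 0 0; -0.3 0 0 0 0; -0.4 0 0 0 0; -0.5 0 0 0 0; -0.6 0 0 0 0; -0.7 0 0 0 0; -0.8 0 0 0 0; -0.9 0 0 0 0; -1 0 0 0 0"

```text
time: 5.55
tool_pos: [0.5587, 0.4023, 0.0463]
tool_rot: [2.396, 2.032, -0.0]
force: [-0.7, 1.6, 1.2]
grip_width: 0.0427
grip_force: 1.2
```

play_rows:
  targets: "-0.1 0 0 0 0; -0.15 0 0 0 0; -0.2 0 0 0 0; -0.2 0 0 0 0; 0 0 0 0 0; 0.2 0 0 0 0; 0.2 0 -0.8 0 0; 0.2 0 -1.6 0 0; 0.2 0 -2.4 0 -0.7; 0.2 0 -2.6 0 -0.9"

```text
time: 6.8
tool_pos: [0.5616, 0.4159, 0.206]
tool_rot: [2.395, 2.033, 0.008]
force: [-0.4, 0.1, -0.8]
grip_width: 0.0772
grip_force: 0.0
```

```bash
python3 - <<'E'
from h import *
state()
t=snapshot("top");s=snapshot("side");w=snapshot("wrist")
cv2.imwrite("pics/t2.png",t["img"]);cv2.imwrite("pics/w2.png",w["img"])
for n,i in(("t",t),("s",s),("w",w)): print(n,blobs(i,"blue"),[b[0] for b in blobs(i,"red")])
E
```

```text
t 6.8 p [0.5616 0.4159 0.206 ] y [ 0.987 -0.162  0.004] F [-0.4  0.1 -0.8] w 0.0772 gf 0.0 q [0.57 0.66 1.26 0.   1.21 0.73]
t [([210.2, 189.2], [204, 176, 14, 27, 254])] [[268.8, 134.4], [239.6, 246.4]]
s [([217.0, 294.8], [203, 280, 27, 27, 93])] [[223.9, 185.7], [296.7, 315.4]]
w [([324.8, 236.6], [285, 231, 81, 12, 947])] []
```

View pics/w2.png

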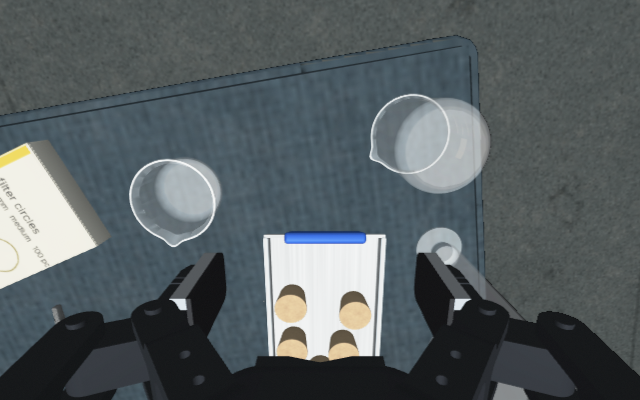

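```bash
python3 - <<'E'
from h import *
t=snapshot("top");s=snapshot("side");w=snapshot("wrist")
a=onz(t,210.2,189.2,.047);a0=onz(t,186.8,185.7,.047);b=onz(w,324.8,236.6,.047)
l,r=onz(w,285,238,.055),onz(w,366,237,.055)
print(a,a0,a-a0,b,l,r,(r-l)/np.linalg.norm(r-l),np.linalg.norm(r-l))
g=(np.array([.565,.434])+(a-a0)[:2]);print("grip",g)
n=(r-l)[:2]/np.linalg.norm(r-l)
plan([*g,.036],n)
E
```

```text
[0.5551485  0.37125447 0.047     ] [0.56531956 0.43805305 0.047     ] [-0.01017106 -0.06679857  0.        ] [0.55698027 0.36893644 0.047     ] [0.52392122 0.37641846 0.055     ] [0.59176058 0.36629011 0.055     ] [ 0.98903783 -0.14766236  0.        ] 0.06859127362168656
grip [0.55482894 0.36720143]
q6 0.73 turn alternatives deg -0.9 179.1
shift [-0.784  0.047  2.739] turn -0.09
```

play_rows:
  targets: "-0.4 0.03 0.3 0 -1; -0.78 0.06 0.6 -0.1 -1; -0.78 0.06 1.2 -0.1 -1; -0.78 0.06 1.8 -0.1 -1; -0.78 0.06 2.3 -0.1 -1; -0.78 0.06 2.6 -0.1 -1; -0.78 0.06 2.74 -0.1 -1; -0.78 0.06 2.74 -0.1 -1; -0.78 0.06 2.74 -0.1 -0.6; -0.78 0.06 2.74 -0.1 -0.6"
  grip_force: 120

```text
time: 8.35
tool_pos: [0.5573, 0.3682, 0.0393]
tool_rot: [2.378, 2.053, 0.003]
force: [0.1, 0.1, 5.2]
grip_width: 0.0694
grip_force: 55.4
```

play_rows:
  targets: "0 0 0 0 -0.4; 0 0 0 0 -0.4; 0 0 0 0 -0.4; 0 0 0 0 -0.4; 0 0 -0.1 0 -0.4; 0 0 -0.2 0 -0.4; 0 0 -0.3 0 -0.4; 0 0 -0.4 0 -0.4; 0 0 -0.5 0 -0.4; 0 0 -0.5 0 -0.4"

```text
time: 9.6
tool_pos: [0.5569, 0.3679, 0.0684]
tool_rot: [2.378, 2.053, 0.001]
force: [-0.2, -0.2, -3.4]
grip_width: 0.0679
grip_force: 134.8
```

```bash
python3 - <<'E'
from h import *
state()
s=snapshot("side");cv2.imwrite("pics/s3.png",cv2.resize(s["img"][180:380,130:400],None,fx=2.5,fy=2.5))
E
```

```text
t 9.6 p [0.5569 0.3679 0.0684] y [ 0.989 -0.146  0.001] F [-0.2 -0.2 -3.4] w 0.0679 gf 134.8 q [0.51 0.77 1.44 0.   0.93 0.66]
```

View pics/s3.png

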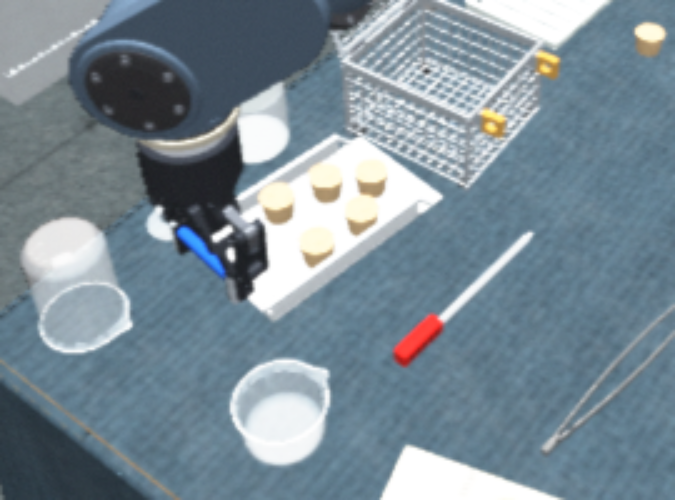

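play_rows:
  targets: "0 0 -0.06 0 -0.4; 0 0 -0.12 0 -0.4; 0 0 -0.18 0 -0.4; 0 0 -0.24 0 -0.4; 0 0 -0.3 0 -0.4; 0 0 -0.36 0 -0.4; 0 0 -0.42 0 -0.4; 0 0 -0.48 0 -0.4; 0 0 -0.54 0 -0.4; 0 0 -0.6 0 -0.4"

```text
time: 10.9
tool_pos: [0.5567, 0.3678, 0.1041]
tool_rot: [2.378, 2.053, 0.0]
force: [-0.7, -0.5, -2.7]
grip_width: 0.0676
grip_force: 134.8
```

```bash
python3 - <<'E'
from h import *
state();print(get_state()["torque"])
t=snapshot("top");s=snapshot("side")
a=cv2.resize(t["img"][150:240,190:300],None,fx=3.5,fy=3.5);b=cv2.resize(s["img"][200:320,200:340],None,fx=2.7,fy=2.7)
c=np.zeros((330,800,3),np.uint8);c[:a.shape[0],:a.shape[1]]=a;c[:b.shape[0],400:400+b.shape[1]]=b;cv2.imwrite("pics/c4.png",c)
E
```

```text
t 10.9 p [0.5567 0.3678 0.1041] y [ 0.989 -0.146  0.   ] F [-0.7 -0.5 -2.7] w 0.0676 gf 134.8 q [ 0.51  0.72  1.43 -0.    0.99  0.66]
[ 0.25725437 -0.05656247  0.05983903]
```

View pics/c4.png

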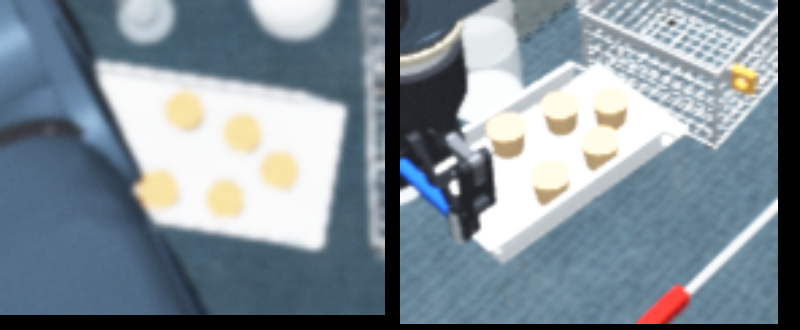

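```bash
python3 - <<'E'
from h import *
t=snapshot("top");s=snapshot("side")
print(tri(t,(288.6,180),s,(274,225.2)), tri(t,(190+322/3.5,150+248/3.5),s,(200+284/2.7,200+130/2.7)))
E
```

```text
(array([0.57836082, 0.14761431, 0.06215937]), np.float64(0.000752030370393471)) (array([0.46561704, 0.16688497, 0.06484347]), np.float64(0.0065324568552406845))
```

play_rows:
  targets: "0 0 -0.1 0 -0.4; 0 0 -0.3 0 -0.4; 0 0 -0.6 0 -0.4; 0 0 -0.9 0 -0.4; 0 0 -1.2 0 -0.4; 0 0 -1.5 0 -0.4; 0 0 -1.8 0 -0.4; 0 0 -2.05 0 -0.4; 0 0 -2.2 0 -0.4; 0 0 -2.26 0 -0.4"

```text
time: 12.35
tool_pos: [0.5567, 0.3678, 0.2399]
tool_rot: [-2.378, -2.053, -0.0]
force: [0.5, -1.0, -2.9]
grip_width: 0.0678
grip_force: 134.9
```

play_rows:
  targets: "-0.1 0 0 -0.05 -0.4; -0.3 0.01 0 -0.15 -0.4; -0.6 0.02 0 -0.25 -0.4; -0.95 0.03 0 -0.35 -0.4; -1.3 0.04 0 -0.5 -0.4; -1.65 0.05 0 -0.6 -0.4; -2 0.06 0 -0.75 -0.4; -2.35 0.07 0 -0.9 -0.4; -2.65 0.08 0 -1 -0.4; -2.8 0.08 0 -1.04 -0.4"

```text
time: 13.6
tool_pos: [0.5365, 0.1995, 0.2393]
tool_rot: [-2.182, -2.26, 0.001]
force: [-1.4, 1.0, -3.1]
grip_width: 0.068
grip_force: 134.9
```

play_rows:
  targets: "-0.05 0 0 0 -0.4; -0.05 0 0 0 -0.4; -0.05 0 0 0 -0.4; -0.05 0 0 0 -0.4; -0.05 0 0 0 -0.4; -0.05 0 0 0 -0.4; -0.05 0 0 0 -0.4; -0.05 0 0 0 -0.4; -0.05 0 0 0 -0.4; -0.05 0 0 0 -0.4"
  grip_force: 70

```text
time: 14.85
tool_pos: [0.537, 0.1978, 0.2395]
tool_rot: [-2.182, -2.26, 0.0]
force: [0.4, 0.2, -3.0]
grip_width: 0.0683
grip_force: 134.9
```

```bash
python3 - <<'E'
from h import *
state();print(get_state()["torque"])
t=snapshot("top");s=snapshot("side")
a=cv2.resize(t["img"][120:240,220:370],None,fx=2.6,fy=2.6);b=cv2.resize(s["img"][120:270,210:360],None,fx=2.6,fy=2.6)
c=np.zeros((400,800,3),np.uint8);c[:a.shape[0],:a.shape[1]]=a;c[:b.shape[0],400:400+b.shape[1]]=b;cv2.imwrite("pics/c5.png",c)
E
```

```text
t 14.85 p [0.537  0.1978 0.2395] y [ 0.999  0.035 -0.   ] F [ 0.4  0.2 -3. ] w 0.0683 gf 134.9 q [0.27 0.4  1.6  0.   1.13 0.24]
[ 0.24052138  0.00082686 -0.03943277]
```

View pics/c5.png

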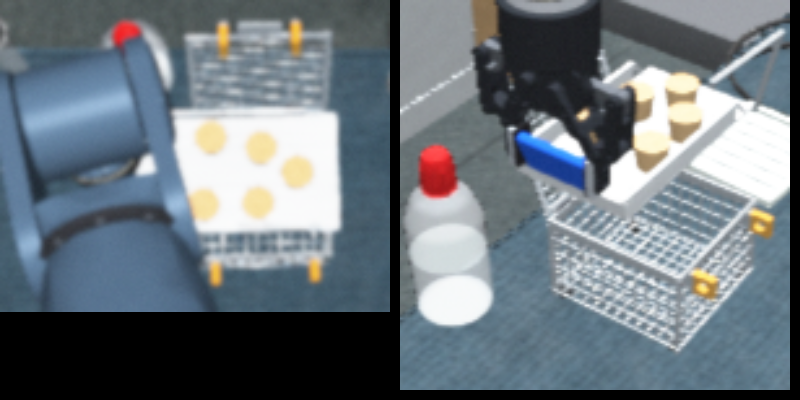

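play_rows:
  targets: "0 0 0 0 -0.5; 0 0 0 0 -0.5; 0 0 0 0 -0.5; 0 0 0 0 -0.5; 0 0 0 0 -0.5; 0 0 0 0 -0.5; 0 0 0 0 -0.5; 0 0 0 0 -0.5; 0 0 0 0 -0.5; 0 0 0 0 -0.5"
  grip_force: 60

```text
time: 16.2
tool_pos: [0.537, 0.1979, 0.2395]
tool_rot: [-2.182, -2.26, -0.0]
force: [0.3, -0.5, -2.6]
grip_width: 0.0678
grip_force: 134.9
```

play_rows:
  targets: "0 0 0 0 -0.58; 0 0 0 0 -0.58; 0 0 0 0 -0.58; 0 0 0 0 -0.58; 0 0 0 0 -0.58; 0 0 0 0 -0.58; 0 0 0 0 -0.58; 0 0 0 0 -0.58; 0 0 0 0 -0.58; 0 0 0 0 -0.58"
  grip_force: 25

```text
time: 17.45
tool_pos: [0.537, 0.1979, 0.2395]
tool_rot: [2.182, 2.26, 0.0]
force: [0.3, 0.4, -2.7]
grip_width: 0.068
grip_force: 134.9
```

```bash
python3 - <<'E'
from h import *
state();print(get_state()["torque"])
E
```

```text
t 17.45 p [0.537  0.1979 0.2395] y [0.999 0.035 0.   ] F [ 0.3  0.4 -2.7] w 0.068 gf 134.9 q [0.27 0.4  1.6  0.   1.13 0.24]
[0.25178599 0.07574048 0.02514393]
```

play_rows:
  targets: "0 0 0 0 -0.6; 0 0 0 0 -0.6; 0 0 0 0 -0.6; 0 0 0 0 -0.6; 0 0 0 0 -0.6; 0 0 0 0 -0.61; 0 0 0 0 -0.61; 0 0 0 0 -0.61; 0 0 0 0 -0.61; 0 0 0 0 -0.61"
  grip_force: 20

```text
time: 18.7
tool_pos: [0.537, 0.1979, 0.2395]
tool_rot: [-2.182, -2.26, 0.0]
force: [-0.9, 1.0, -3.1]
grip_width: 0.0695
grip_force: 70.6
```

```bash
python3 - <<'E'
from h import *
state();print(get_state()["torque"])
E
```

```text
t 18.7 p [0.537  0.1979 0.2395] y [ 0.999  0.035 -0.   ] F [-0.9  1.  -3.1] w 0.0695 gf 70.6 q [0.27 0.4  1.6  0.   1.13 0.24]
[ 0.30101379  0.02260695 -0.02747612]
```

play_rows:
  targets: "0 0 0 0 -0.613; 0 0 0 0 -0.613; 0 0 0 0 -0.613; 0 0 0 0 -0.616; 0 0 0 0 -0.616; 0 0 0 0 -0.616; 0 0 0 0 -0.616; 0 0 0 0 -0.616; 0 0 0 0 -0.616; 0 0 0 0 -0.616"

```text
time: 19.95
tool_pos: [0.537, 0.1979, 0.2395]
tool_rot: [-2.182, -2.26, 0.0]
force: [0.1, 0.9, -2.6]
grip_width: 0.0691
grip_force: 56.2
```

```bash
python3 - <<'E'
from h import *
state();print(get_state()["torque"])
E
```

```text
t 19.95 p [0.537  0.1979 0.2395] y [ 0.999  0.035 -0.   ] F [ 0.1  0.9 -2.6] w 0.0691 gf 56.2 q [0.27 0.4  1.6  0.   1.13 0.24]
[ 0.25251962 -0.00130894  0.0064795 ]
```

play_rows:
  targets: "0 0 0 0 -0.62; 0 0 0 0 -0.62; 0 0 0 0 -0.62; 0 0 0 0 -0.623; 0 0 0 0 -0.623; 0 0 0 0 -0.623; 0 0 0 0 -0.626; 0 0 0 0 -0.626; 0 0 0 0 -0.626; 0 0 0 0 -0.626"

```text
time: 21.2
tool_pos: [0.537, 0.1979, 0.2395]
tool_rot: [-2.182, -2.26, 0.0]
force: [-0.2, 0.2, -3.5]
grip_width: 0.0695
grip_force: 32.2
```

```bash
python3 - <<'E'
from h import *
state();print(get_state()["torque"])
E
```

```text
t 21.2 p [0.537  0.1979 0.2395] y [ 0.999  0.035 -0.   ] F [-0.2  0.2 -3.5] w 0.0695 gf 32.2 q [0.27 0.4  1.6  0.   1.13 0.24]
[ 0.24983333  0.00238502 -0.05199821]
```

play_rows:
  targets: "0 0 0 0 -0.628; 0 0 0 0 -0.628; 0 0 0 0 -0.628; 0 0 0 0 -0.63; 0 0 0 0 -0.63; 0 0 0 0 -0.63; 0 0 0 0 -0.63; 0 0 0 0 -0.63; 0 0 0 0 -0.63; 0 0 0 0 -0.63"

```text
time: 22.45
tool_pos: [0.537, 0.1978, 0.2395]
tool_rot: [-2.182, -2.26, 0.0]
force: [-0.2, 0.4, -2.3]
grip_width: 0.0693
grip_force: 22.2
```

```bash
python3 - <<'E'
from h import *
state();print(get_state()["torque"])
E
```

```text
t 22.45 p [0.537  0.1978 0.2395] y [ 0.999  0.035 -0.   ] F [-0.2  0.4 -2.3] w 0.0693 gf 22.2 q [ 0.27  0.4   1.6  -0.    1.13  0.24]
[ 0.22514467  0.07430587 -0.02230901]
```

play_rows:
  targets: "0 0 0 0 -0.631; 0 0 0 0 -0.631; 0 0 0 0 -0.632; 0 0 0 0 -0.632; 0 0 0 0 -0.633; 0 0 0 0 -0.633; 0 0 0 0 -0.633; 0 0 0 0 -0.633; 0 0 0 0 -0.633; 0 0 0 0 -0.633"

```text
time: 23.7
tool_pos: [0.5371, 0.1978, 0.2395]
tool_rot: [2.182, 2.26, 0.0]
force: [0.2, -0.5, -1.8]
grip_width: 0.0698
grip_force: 14.7
```

```bash
python3 - <<'E'
from h import *
state();print(get_state()["torque"])
t=snapshot("top");s=snapshot("side")
print([b[0] for b in blobs(s,"tan")])
a=cv2.resize(t["img"][120:240,220:370],None,fx=2.6,fy=2.6);b=cv2.resize(s["img"][120:270,210:360],None,fx=2.6,fy=2.6)
c=np.zeros((400,800,3),np.uint8);c[:a.shape[0],:a.shape[1]]=a;c[:b.shape[0],400:400+b.shape[1]]=b;cv2.imwrite("pics/c6.png",c)
E
```

```text
t 23.7 p [0.5371 0.1978 0.2395] y [0.999 0.035 0.   ] F [ 0.2 -0.5 -1.8] w 0.0698 gf 14.7 q [ 0.27  0.4   1.6  -0.    1.13  0.24]
[ 0.02246821 -0.01801936 -0.0373362 ]
[[239.1, 108.9], [418.3, 191.2], [389.1, 198.0], [348.6, 206.2], [321.4, 212.9], [326.7, 230.0], [287.8, 227.6]]
```

play_rows:
  targets: "0 0 0 0 -0.62; 0 0 0 0 -0.62; 0 0 -0.1 0 -0.62; 0 0 -0.3 0 -0.62; 0 0 -0.5 0 -0.62; 0 0 -0.7 0 -0.62; 0 0 -0.9 0 -0.62; 0 0 -1.1 0 -0.62; 0 0 -1.3 0 -0.62; 0 0 -1.4 0 -0.62"

```text
time: 25.05
tool_pos: [0.5371, 0.1979, 0.3244]
tool_rot: [2.182, 2.26, 0.001]
force: [-1.1, 0.3, -2.2]
grip_width: 0.0697
grip_force: 23.6
```

```bash
python3 - <<'E'
from h import *
state();print(get_state()["torque"])
t=snapshot("top");s=snapshot("side")
print([b[0] for b in blobs(s,"tan")]);print([b[0] for b in blobs(t,"tan")])
a=cv2.resize(t["img"][120:240,220:370],None,fx=2.6,fy=2.6);b=cv2.resize(s["img"][100:250,210:360],None,fx=2.6,fy=2.6)
c=np.zeros((400,800,3),np.uint8);c[:a.shape[0],:a.shape[1]]=a;c[:b.shape[0],400:400+b.shape[1]]=b;cv2.imwrite("pics/c6.png",c)
E
```

```text
t 25.05 p [0.5371 0.1979 0.3244] y [0.999 0.035 0.001] F [-1.1  0.3 -2.2] w 0.0697 gf 23.6 q [ 0.27  0.33  1.5  -0.    1.32  0.24]
[ 0.03202449  0.02869258 -0.00206373]
[[238.5, 86.1], [235.9, 95.9], [278.4, 125.4], [260.0, 131.9], [418.5, 190.8], [389.3, 197.2], [348.7, 206.1], [301.3, 214.2], [315.4, 215.1], [326.9, 230.0], [290.5, 228.8]]
[[305.4, 134.8], [333.2, 134.2], [330.0, 189.5], [325.3, 207.7], [302.5, 224.6], [340.9, 223.8], [404.3, 235.5], [432.4, 255.5], [173.0, 361.1], [173.5, 366.9]]
```

View pics/c6.png

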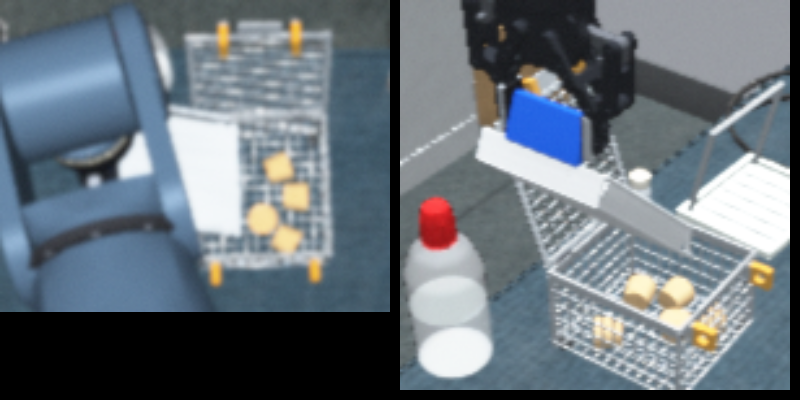

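play_rows:
  targets: "0.1 0 0 0 -0.62; 0.3 0.03 0 0 -0.62; 0.5 0.06 0 0 -0.62; 0.7 0.09 0 0 -0.62; 0.9 0.12 0 0 -0.62; 1.1 0.15 0 0 -0.62; 1.3 0.18 0.2 0 -0.62; 1.45 0.18 0.5 0 -0.62; 1.45 0.18 0.9 0 -0.62; 1.45 0.18 1.3 0 -0.62"

```text
time: 26.4
tool_pos: [0.5442, 0.2854, 0.2433]
tool_rot: [-2.181, -2.26, 0.002]
force: [-0.0, -0.0, -0.9]
grip_width: 0.07
grip_force: 23.6
```

```bash
python3 - <<'E'
from h import *
state()
s=snapshot("side");t=snapshot("top")
for n,i in(("t",t),("s",s)):
    print(n,blobs(i,"blue"))
    g=cv2.inRange(cv2.cvtColor(i["img"],cv2.COLOR_BGR2HSV),(0,0,150),(180,45,255))
    c,_,st,ce=cv2.connectedComponentsWithStats(g)
    print([(ce[k].round().tolist(),st[k].tolist()) for k in range(1,c) if st[k,4]>150])
E
```

```text
t 26.4 p [0.5442 0.2854 0.2433] y [ 0.999  0.036 -0.001] F [-0.  -0.  -0.9] w 0.07 gf 23.6 q [ 0.41  0.48  1.48 -0.    1.19  0.37]
t []
[([95.0, 9.0], [64, 0, 69, 25, 296]), ([320.0, 132.0], [308, 128, 23, 10, 161]), ([273.0, 147.0], [258, 130, 29, 32, 562]), ([319.0, 179.0], [291, 133, 57, 91, 2515]), ([628.0, 174.0], [617, 133, 23, 89, 1323]), ([555.0, 198.0], [524, 142, 50, 92, 419]), ([407.0, 186.0], [379, 162, 62, 49, 2494]), ([266.0, 187.0], [245, 164, 38, 50, 1336]), ([188.0, 234.0], [177, 220, 24, 26, 396]), ([190.0, 292.0], [166, 267, 48, 52, 1553]), ([376.0, 295.0], [360, 279, 32, 32, 785]), ([198.0, 324.0], [179, 316, 38, 17, 254]), ([185.0, 350.0], [167, 340, 35, 22, 455]), ([587.0, 392.0], [541, 384, 99, 16, 280])]
s [([235.4, 201.7], [222, 186, 28, 32, 560])]
[([114.0, 97.0], [0, 0, 331, 277, 44222]), ([410.0, 89.0], [286, 27, 217, 109, 11129]), ([294.0, 202.0], [210, 123, 170, 133, 6948]), ([432.0, 237.0], [415, 224, 35, 27, 744]), ([160.0, 294.0], [138, 267, 45, 55, 1738]), ([324.0, 290.0], [306, 272, 38, 37, 216]), ([242.0, 344.0], [222, 323, 40, 44, 1370]), ([317.0, 384.0], [273, 358, 101, 42, 2585]), ([418.0, 384.0], [403, 368, 32, 32, 718]), ([523.0, 392.0], [497, 377, 46, 23, 572])]
```

play_rows:
  targets: "0 0 0.3 0 -0.62; 0 0 0.6 0 -0.62; 0.05 0 0.9 0 -0.62; 0.25 0 1.15 0 -0.62; 0.45 0 1.35 0 -0.62; 0.62 0 1.53 0 -0.62; 0.78 0 1.69 0 -0.62; 0.92 0 1.88 0 -0.62; 1.05 0 2.07 0 -0.62; 1.18 0 2.27 0 -0.62"

```text
time: 27.75
tool_pos: [0.5421, 0.3562, 0.1083]
tool_rot: [-2.182, -2.26, 0.001]
force: [-0.1, 0.9, 1.6]
grip_width: 0.0694
grip_force: 25.2
```

play_rows:
  targets: "0.12 0 0.2 0 -0.62; 0.22 0 0.42 0 -0.62; 0.31 0 0.64 0 -0.62; 0.37 0 0.85 0 -0.62; 0.41 0 1.02 0 -0.62; 0.42 0 1.12 0 -0.62; 0.42 0 1.12 0 -0.62; 0.42 0 1.12 0 -0.7; 0.42 0 1.12 0 -1; 0.42 0 1.12 0 -1"

```text
time: 29.0
tool_pos: [0.5415, 0.3811, 0.0424]
tool_rot: [2.182, 2.26, 0.001]
force: [0.1, -0.4, 0.7]
grip_width: 0.0858
grip_force: 0.0
```

```bash
python3 - <<'E'
from h import *
state()
for n in("side","wrist"): print(n,blobs(snapshot(n),"blue"))
E
```

```text
t 29.0 p [0.5415 0.3811 0.0424] y [0.999 0.035 0.   ] F [ 0.1 -0.4  0.7] w 0.0858 gf 0.0 q [0.54 0.8  1.46 0.   0.88 0.51]
side [([214.3, 300.4], [200, 289, 29, 23, 148])]
wrist [([319.3, 279.2], [222, 260, 195, 38, 6963])]
```

play_rows:
  targets: "0 0 -0.8 0 -1; 0 0 -1.7 0 -1; 0 0 -2.6 0 -1; 0 0 -3.5 0 -1; -0.4 -0.1 -4.2 0 -0.5; -1.3 -0.32 -4.3 0 -0.2; -2.3 -0.56 -4.3 0 -0.2; -3.3 -0.8 -4.3 0 -0.2; -4.3 -1.05 -4.3 0 -0.2; -5.3 -1.3 -4.3 0 -0.2"

```text
time: 30.35
tool_pos: [0.4739, 0.0588, 0.3004]
tool_rot: [2.181, 2.26, 0.001]
force: [1.1, 0.3, 0.4]
grip_width: 0.0512
grip_force: 0.0
```

play_rows:
  targets: "-1 -0.24 0 0 -0.2; -2 -0.48 0 0 -0.2; -3 -0.73 0.5 0 -0.2; -3.8 -0.92 1.2 0 -0.2; -4.01 -0.97 2 0 -0.2; -4.01 -0.97 2.6 0 -0.2; -4.01 -0.97 2.6 0 -0.2; -4.01 -0.97 2.6 0 -0.2; -4.01 -0.97 2.6 0 -0.2; -4.01 -0.97 2.6 0 -0.2"

```text
time: 31.6
tool_pos: [0.4255, -0.182, 0.1451]
tool_rot: [2.18, 2.26, 0.001]
force: [-0.1, -0.7, 0.4]
grip_width: 0.0512
grip_force: 0.0
```

```bash
python3 - <<'E'
from h import *
state()
w=snapshot("wrist");t=snapshot("top");s=snapshot("side")
print(blobs(w,"tan",60),[b[0] for b in blobs(t,"tan",20)],[b[0] for b in blobs(s,"tan",25)])
for b in blobs(w,"tan",60): print(onz(w,*b[0],.024).round(4),b[1][4])
E
```

```text
t 31.6 p [ 0.4255 -0.182   0.1451] y [0.999 0.036 0.002] F [-0.1 -0.7  0.4] w 0.0512 gf 0.0 q [-0.5   0.35  1.97 -0.    0.83 -0.54]
[([320.1, 199.2], [299, 179, 43, 42, 1416]), ([263.5, 294.7], [258, 282, 10, 25, 111])] [[305.4, 134.9], [333.2, 134.2], [330.0, 189.5], [304.1, 187.5], [325.1, 207.6], [302.5, 224.5], [340.9, 223.8], [173.1, 361.1]] [[254.5, 99.0], [276.6, 122.3], [258.7, 134.3], [418.3, 191.2], [388.9, 197.8], [348.6, 206.2], [301.1, 214.4], [315.1, 215.2], [326.7, 230.0]]
[ 0.426  -0.1837  0.024 ] 1416
[ 0.3831 -0.2661  0.024 ] 111
```

play_rows:
  targets: "-0.03 0 0.6 0 -0.2; -0.03 0 1.2 0 -0.2; -0.03 0 1.7 0 -0.2; -0.03 0 2 0 -0.2; -0.03 0 2.05 0 -0.2; -0.03 0 2.05 0 0.5; -0.03 0 2.05 0 0.5; -0.03 0 2.05 0 0.5; -0.03 0 1.8 0 0.5; -0.03 0 1 0 0.5"
  grip_force: 40

```text
time: 33.0
tool_pos: [0.4241, -0.1832, 0.0843]
tool_rot: [-2.179, -2.258, 0.001]
force: [0.3, -0.2, 0.4]
grip_width: 0.0313
grip_force: 39.8
```

play_rows:
  targets: "0 0 -0.9 0 0.5; 0 0 -1.8 0 0.5; 0.7 0.3 -2 0 0.5; 1.5 0.65 -2 0 0.5; 2.4 1.1 -2 0 0.5; 3.2 1.5 -2 0 0.5; 4 1.85 -2 0 0.5; 4.25 1.97 -2 0 0.5; 4.25 1.97 -1.2 0 0.5; 4.25 1.97 -0.6 0 0.5"

```text
time: 34.25
tool_pos: [0.5337, 0.075, 0.1195]
tool_rot: [2.182, 2.26, -0.0]
force: [0.5, 0.3, -0.1]
grip_width: 0.031
grip_force: 39.8
```

play_rows:
  targets: "0 0 0.4 0 0.5; 0 0 0.5 0 0.5; 0 0 0.5 0 0; 0 0 0.5 0 -0.1; 0 0 0.5 0 -0.1; 0 0 -0.4 0 -0.1; 0 0 -1.3 0 -0.1; -0.4 -0.2 -1.6 0 -0.1; -1.3 -0.7 -1.6 0 -0.1; -2.2 -1.2 -1.6 0 -0.1"

```text
time: 35.5
tool_pos: [0.4661, -0.0603, 0.2168]
tool_rot: [2.179, 2.261, 0.001]
force: [0.9, -0.4, -0.5]
grip_width: 0.0468
grip_force: 0.0
```

play_rows:
  targets: "-0.9 -0.5 0 0 -0.1; -1.8 -0.95 0 0 -0.1; -2.6 -1.4 0 0 -0.1; -3.3 -1.75 0.3 0 -0.2; -3.3 -1.75 1 0 -0.2; -3.3 -1.75 1.2 0 -0.2; -3.3 -1.75 1.2 0 -0.2; -3.3 -1.75 1.2 0 -0.2; -3.3 -1.75 1.2 0 -0.2; -3.3 -1.75 1.2 0 -0.2"

```text
time: 36.75
tool_pos: [0.3692, -0.2608, 0.1447]
tool_rot: [2.181, 2.26, 0.0]
force: [-0.1, -0.0, 0.0]
grip_width: 0.0514
grip_force: 0.0
```

```bash
python3 - <<'E'
from h import *
state()
w=snapshot("wrist");t=snapshot("top")
print([b[0] for b in blobs(t,"tan",10)],[b[0] for b in blobs(t,"red",10)])
for b in blobs(w,"tan",60): p=onz(w,*b[0],.024);print(p.round(4),b);plan(p)
E
```

```text
t 36.75 p [ 0.3692 -0.2608  0.1447] y [0.999 0.036 0.001] F [-0.1 -0.   0. ] w 0.0514 gf 0.0 q [-0.72  0.33  1.99  0.    0.82 -0.75]
[[305.5, 135.0], [333.2, 134.2], [330.0, 189.6], [304.4, 192.3], [325.0, 207.4], [302.5, 224.3], [340.9, 223.7], [422.3, 245.5], [173.1, 361.0], [173.5, 366.9]] [[268.8, 134.4], [236.9, 246.2]]
[ 0.3978 -0.2345  0.024 ] ([360.5, 163.5], [338, 142, 46, 44, 1555])
shift [0.422 0.493 2.007] turn None
```

play_rows:
  targets: "0.42 0.49 0 0 -0.2; 0.42 0.49 0.6 0 -0.2; 0.42 0.49 1.2 0 -0.2; 0.42 0.49 1.7 0 -0.2; 0.42 0.49 2.05 0 -0.2; 0.42 0.49 2.05 0 0.5; 0.42 0.49 2.05 0 0.5; 0.42 0.49 2.05 0 0.5; 0.42 0.49 1.8 0 0.5; 0.42 0.49 1 0 0.5"

```text
time: 38.1
tool_pos: [0.3967, -0.234, 0.0847]
tool_rot: [-2.18, -2.258, 0.001]
force: [0.5, -0.6, 0.9]
grip_width: 0.0311
grip_force: 39.8
```

play_rows:
  targets: "0 0 -0.9 0 0.5; 0 0 -1.8 0 0.5; 0.8 0.4 -2 0 0.5; 1.7 0.9 -2 0 0.5; 2.6 1.4 -2 0 0.5; 3.5 1.9 -2 0 0.5; 4.3 2.35 -2 0 0.5; 4.82 2.63 -1.9 0 0.5; 4.82 2.63 -1.2 0 0.5; 4.82 2.63 -0.6 0 0.5"

```text
time: 39.35
tool_pos: [0.5449, 0.0606, 0.1204]
tool_rot: [2.18, 2.261, 0.001]
force: [-0.2, -0.0, -0.5]
grip_width: 0.0311
grip_force: 39.8
```

play_rows:
  targets: "0 0 0.3 0 0.5; 0 0 0.4 0 0.5; 0 0 0.4 0 0; 0 0 0.4 0 -0.1; 0 0 0.4 0 -0.1; 0 0 -0.4 0 -0.1; 0 0 -1.2 0 -0.1; 0 0 -2 0 -0.1; 0.8 0.02 -2.3 0 -0.5; 1.7 0.05 -2.3 0 -1"

```text
time: 40.6
tool_pos: [0.545, 0.163, 0.2606]
tool_rot: [2.182, 2.257, 0.005]
force: [-0.1, 0.8, -0.9]
grip_width: 0.0797
grip_force: 0.0
```

play_rows:
  targets: "0.9 0.02 0 0 -1; 1.8 0.04 0 0 -1; 2.7 0.06 0 0 -1; 3.4 0.08 0 0 -1; 3.64 0.08 0 0 -1; 3.64 0.08 0.6 0 -1; 3.64 0.08 0.9 0 -1; 3.64 0.08 0.9 0 -1; 3.64 0.08 0.9 0 -1; 3.64 0.08 0.9 0 -1"

```text
time: 41.85
tool_pos: [0.5419, 0.3805, 0.2054]
tool_rot: [2.182, 2.26, 0.003]
force: [0.1, 0.8, -0.2]
grip_width: 0.0854
grip_force: 0.0
```

```bash
python3 - <<'E'
from h import *
state()
t=snapshot("top");w=snapshot("wrist")
print([b[0] for b in blobs(t,"tan",6)],[b[0] for b in blobs(t,"red",10)])
print(blobs(w,"blue"))
b=blobs(w,"blue")[0];l,r=onz(w,b[1][0],b[0][1],.052),onz(w,b[1][0]+b[1][2],b[0][1],.052)
print(onz(w,*b[0],.047),l,r);plan([.5415,.381,.038],(.999,.035))
cv2.imwrite("pics/b7.png",np.hstack([cv2.resize(t["img"][150:235,285:360],None,fx=5,fy=5),cv2.resize(snapshot("side")["img"][165:250,250:360],None,fx=3.8,fy=5)])[:,:790])
E
```

```text
t 41.85 p [0.5419 0.3805 0.2054] y [0.999 0.035 0.002] F [ 0.1  0.8 -0.2] w 0.0854 gf 0.0 q [ 0.54  0.6   1.38 -0.    1.16  0.51]
[[305.5, 135.0], [333.2, 134.2], [325.9, 182.2], [307.9, 191.2], [333.7, 194.8], [325.0, 207.5], [302.5, 224.5], [340.9, 223.8]] [[268.8, 134.4], [243.5, 246.3]]
[([319.0, 180.9], [277, 174, 85, 15, 1234])]
[0.54119568 0.3842746  0.047     ] [0.50631432 0.3841913  0.052     ] [0.57684312 0.38673648 0.052     ]
q6 0.51 turn alternatives deg 0.0 -180.0
shift [ 0.006 -0.004  2.782] turn 0.0
```

View pics/b7.png

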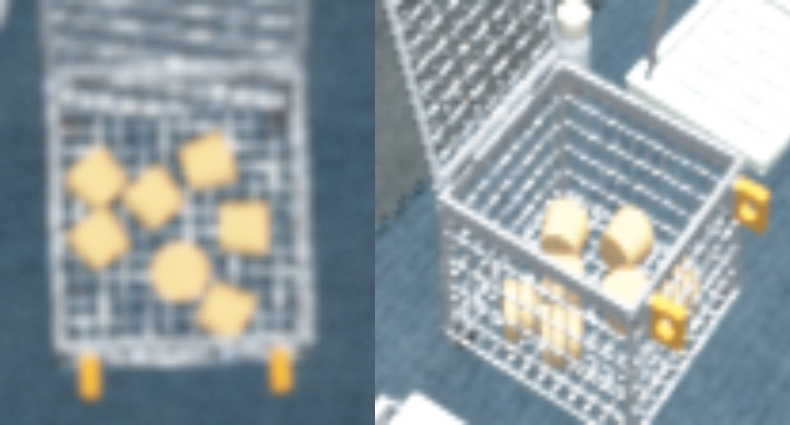

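play_rows:
  targets: "0 0 0.7 0 -1; 0 0 1.4 0 -1; 0 0 2 0 -1; 0 0 2.5 0 -1; 0 0 2.78 0 -1; 0 0 2.78 0 -1; 0 0 2.78 0 -0.65; 0 0 2.78 0 -0.61; 0 0 2.78 0 -0.61; 0 0 2.78 0 -0.61"

```text
time: 43.25
tool_pos: [0.5421, 0.381, 0.0389]
tool_rot: [2.182, 2.26, 0.004]
force: [-0.8, 0.1, 6.6]
grip_width: 0.0695
grip_force: 41.5
```

play_rows:
  targets: "0 0 -0.1 0 -0.61; 0 0 -0.3 0 -0.61; 0 0 -0.6 0 -0.61; 0 0 -0.9 0 -0.61; 0 0 -1.2 0 -0.61; 0 0 -1.5 0 -0.61; 0 0 -1.9 0 -0.61; 0 0 -2.3 0 -0.61; 0 0 -2.6 0 -0.61; 0 0 -2.6 0 -0.61"

```text
time: 44.5
tool_pos: [0.5419, 0.3808, 0.1949]
tool_rot: [2.181, 2.26, 0.004]
force: [-0.4, 0.5, -1.3]
grip_width: 0.0696
grip_force: 41.2
```

```bash
python3 - <<'E'
from h import *
state();print(get_state()["torque"],blobs(snapshot("side"),"blue"))
E
```

```text
t 44.5 p [0.5419 0.3808 0.1949] y [0.999 0.035 0.002] F [-0.4  0.5 -1.3] w 0.0696 gf 41.2 q [0.54 0.61 1.39 0.   1.14 0.51]
[ 0.09241295 -0.00601275 -0.01380855] [([202.1, 246.7], [188, 234, 29, 25, 194])]
```

play_rows:
  targets: "0 0 0 0 -0.628; 0 0 0 0 -0.628; 0 0 0 0 -0.631; 0 0 0 0 -0.631; 0 0 0 0 -0.633; 0 0 0 0 -0.633; 0 0 0 0 -0.634; 0 0 0 0 -0.634; 0 0 0 0 -0.634; 0 0 0 0 -0.634"
  grip_force: 20

```text
time: 45.8
tool_pos: [0.5414, 0.3805, 0.1933]
tool_rot: [-2.182, -2.26, -0.0]
force: [-0.6, 0.2, -2.0]
grip_width: 0.0696
grip_force: 12.9
```

```bash
python3 - <<'E'
from h import *
state();print(get_state()["torque"],blobs(snapshot("side"),"blue"))
E
```

```text
t 45.8 p [0.5414 0.3805 0.1933] y [0.999 0.035 0.   ] F [-0.6  0.2 -2. ] w 0.0696 gf 12.9 q [0.54 0.61 1.39 0.   1.14 0.51]
[ 0.17295371 -0.00605154  0.05304477] [([202.9, 247.8], [189, 235, 28, 25, 228])]
```

play_rows:
  targets: "0 0 0 0 -0.635; 0 0 0 0 -0.635; 0 0 0 0 -0.635; 0 0 0 0 -0.636; 0 0 0 0 -0.636; 0 0 0 0 -0.636; 0 0 0 0 -0.636; 0 0 0 0 -0.636; 0 0 0 0 -0.636; 0 0 0 0 -0.636"

```text
time: 47.1
tool_pos: [0.5414, 0.3805, 0.1933]
tool_rot: [2.182, 2.26, -0.0]
force: [-0.2, -0.7, -1.7]
grip_width: 0.0697
grip_force: 7.6
```

```bash
python3 - <<'E'
from h import *
state();print(get_state()["torque"],blobs(snapshot("side"),"blue"))
E
```

```text
t 47.1 p [0.5414 0.3805 0.1933] y [0.999 0.035 0.   ] F [-0.2 -0.7 -1.7] w 0.0697 gf 7.6 q [ 0.54  0.61  1.39 -0.    1.14  0.51]
[0.03531415 0.02163292 0.00046492] [([203.4, 250.3], [190, 234, 28, 33, 576])]
```

play_rows:
  targets: "0 0 0 0 -0.634; 0 0 -0.2 0 -0.634; 0 0 -0.5 0 -0.634; 0 0 -0.9 0 -0.634; 0 0 -1.2 0 -0.634; 0 0 -1.3 0 -0.634; 0 0 -1.3 0 -0.636; 0 0 -1.3 0 -0.636; 0 0 -1.3 0 -0.637; 0 0 -1.3 0 -0.637"

```text
time: 48.4
tool_pos: [0.5413, 0.3805, 0.2709]
tool_rot: [-2.182, -2.26, 0.001]
force: [-0.2, 0.1, -1.7]
grip_width: 0.0697
grip_force: 5.3
```

```bash
cat >> h.py <<'E'
def white(i,roi,lo=150):
    x,y,w,h=roi;g=cv2.inRange(cv2.cvtColor(i["img"][y:y+h,x:x+w],cv2.COLOR_BGR2HSV),(0,0,lo),(180,60,255))
    c,l,st,ce=cv2.connectedComponentsWithStats(g);k=1+np.argmax(st[1:,4]);return (l==k).astype(np.uint8),st[k]+np.array([x,y,0,0,0])
E
python3 - <<'E'
from h import *
state();print(get_state()["torque"])
t=snapshot("top")
m,st=white(t,(200,150,95,75));print("tray",st,[onz(t,st[0]+st[2],190,z)[1].round(4) for z in(.05,.07)])
m,st=white(t,(370,150,75,70))
m2=cv2.morphologyEx(m,cv2.MORPH_OPEN,np.ones((11,11),np.uint8))
c=max(cv2.findContours(m2,0,2)[0],key=cv2.contourArea);r=cv2.minAreaRect(c);print(st,r)
for p in cv2.boxPoints(r): print(p,onz(t,370+p[0]+.0,150+p[1],.012).round(4))
E
```

```text
t 48.4 p [0.5413 0.3805 0.2709] y [ 0.999  0.035 -0.001] F [-0.2  0.1 -1.7] w 0.0697 gf 5.3 q [0.54 0.54 1.31 0.   1.29 0.51]
[0.08747414 0.00771535 0.01314678]
tray [ 200  152   43   62 1606] [np.float64(0.2776), np.float64(0.2747)]
[ 379  162   62   49 2504] ((36.499996185302734, 35.999996185302734), (52.99999237060547, 45.99999237060547), 0.0)
[10.       58.999992] [ 0.5021 -0.1149  0.012 ]
[10. 13.] [ 0.6382 -0.1175  0.012 ]
[62.999992 13.      ] [ 0.638  -0.2733  0.012 ]
[62.999992 58.999992] [ 0.5018 -0.2687  0.012 ]
```

play_rows:
  targets: "-0.3 0 0.1 0 -0.635; -0.7 0 0.2 0 -0.635; -1.1 0 0.3 0 -0.635; -1.5 0 0.43 0 -0.635; -1.9 0 0.43 0 -0.635; -2.2 0 0.43 0 -0.635; -2.4 0 0.43 0 -0.635; -2.6 0 0.43 0 -0.635; -2.8 0 0.43 0 -0.635; -3 0 0.43 0 -0.635"

```text
time: 49.7
tool_pos: [0.5477, 0.2001, 0.2455]
tool_rot: [-2.181, -2.261, -0.0]
force: [0.6, 0.5, -0.9]
grip_width: 0.0697
grip_force: 6.2
```

play_rows:
  targets: "-0.1 0 0 0 -0.635; -0.2 0 0 0 -0.635; -0.3 0 0 0 -0.635; -0.4 0 0 0 -0.635; -0.5 0 0 0 -0.635; -0.55 0 0 0 -0.635; -0.6 0 0 0 -0.635; -0.6 0 0 0 -0.62; -0.6 0 0 0 -0.615; -0.6 0 0 0 -0.615"

```text
time: 50.95
tool_pos: [0.549, 0.1648, 0.2455]
tool_rot: [-2.182, -2.261, 0.0]
force: [0.3, 1.0, -2.0]
grip_width: 0.0699
grip_force: 23.4
```

```bash
python3 - <<'E'
from h import *
state();print(get_state()["torque"])
t=snapshot("top");s=snapshot("side")
print(blobs(s,"blue"),[b[0] for b in blobs(t,"red",10)])
cv2.imwrite("pics/s8.png",cv2.resize(s["img"][100:330,180:400],None,fx=2.5,fy=2.5))
E
```

```text
t 50.95 p [0.549  0.1648 0.2455] y [ 0.999  0.036 -0.   ] F [ 0.3  1.  -2. ] w 0.0699 gf 23.4 q [ 0.21  0.4   1.6  -0.    1.15  0.17]
[ 0.10131896 -0.02137402 -0.01883952]
[([272.6, 171.9], [257, 159, 31, 27, 517])] [[268.0, 131.9], [236.8, 246.1]]
```

View pics/s8.png

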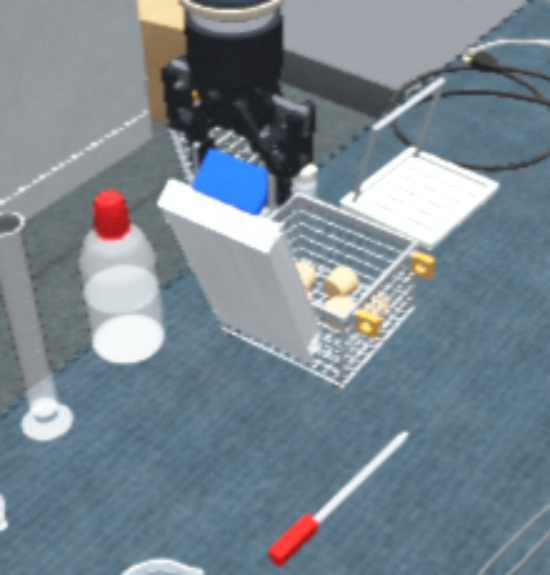

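play_rows:
  targets: "0.1 0 -0.2 0 -0.61; 0.15 0 -0.7 0 -0.61; 0.15 0 -1.2 0 -0.61; 0.15 0 -1.7 0 -0.61; 0.15 -0.1 -2.1 0 -0.61; 0 -0.4 -2.1 0 -0.61; -0.1 -0.7 -2.1 0 -0.61; -0.2 -1 -2.1 0 -0.61; -0.4 -1.3 -2.1 0 -0.61; -0.6 -1.5 -2.1 0 -0.61"

```text
time: 52.3
tool_pos: [0.4597, 0.1253, 0.3723]
tool_rot: [2.181, 2.26, 0.001]
force: [-0.0, 0.6, -2.3]
grip_width: 0.0697
grip_force: 24.0
```

play_rows:
  targets: "-0.3 0 0 0.5 -0.61; -0.8 0 0 1.4 -0.61; -1.4 0 0 2.3 -0.61; -2 0 0 3.3 -0.61; -2.6 0 0 4.3 -0.61; -3.2 0 0 5.3 -0.61; -3.8 0 0 6.3 -0.61; -4.4 0 0 7.3 -0.61; -4.9 0.1 0 8.3 -0.61; -5.3 0.2 0 9.3 -0.61"

```text
time: 53.55
tool_pos: [0.4836, -0.1933, 0.372]
tool_rot: [3.141, -0.037, 0.001]
force: [-0.4, -0.6, -2.1]
grip_width: 0.0698
grip_force: 24.1
```

```bash
python3 - <<'E'
from h import *
state();print(get_state()["torque"])
a=np.radians(-1.5)
plan([.551,-.193,.30],(-np.sin(a),np.cos(a)))
E
```

```text
t 53.55 p [ 0.4836 -0.1933  0.372 ] y [-0.024 -1.     0.   ] F [-0.4 -0.6 -2.1] w 0.0698 gf 24.1 q [-0.47  0.2   1.55 -0.    1.39  1.12]
[-0.015197    0.02042132  0.05217876]
q6 1.12 turn alternatives deg 0.1 -179.9
shift [ 1.122 -0.031  1.2  ] turn 0.01
```

play_rows:
  targets: "0.2 0 0 0 -0.61; 0.5 0 0 0 -0.61; 0.8 0 0 0 -0.61; 1.05 -0.03 0.1 0 -0.61; 1.12 -0.03 0.4 0 -0.61; 1.12 -0.03 0.8 0 -0.61; 1.12 -0.03 1.2 0 -0.61; 1.12 -0.03 1.6 0 -0.61; 1.12 -0.03 1.9 0 -0.61; 1.12 -0.03 1.9 0 -0.61"

```text
time: 54.8
tool_pos: [0.5497, -0.1907, 0.2555]
tool_rot: [-3.14, 0.026, 0.005]
force: [-0.7, -0.8, -1.2]
grip_width: 0.0695
grip_force: 24.2
```

```bash
python3 - <<'E'
from h import *
state()
t=snapshot("top");s=snapshot("side")
a=cv2.resize(t["img"][140:230,360:460],None,fx=4,fy=4);b=cv2.resize(s["img"][80:230,290:420],None,fx=3,fy=3)
c=np.zeros((450,800,3),np.uint8);c[:360,:400]=a;c[:450,405:795]=b;cv2.imwrite("pics/c9.png",c)
E
```

```text
t 54.8 p [ 0.5497 -0.1907  0.2555] y [-0.016 -1.    -0.001] F [-0.7 -0.8 -1.2] w 0.0695 gf 24.2 q [-0.41  0.41  1.56 -0.    1.18  1.17]
```

View pics/c9.png

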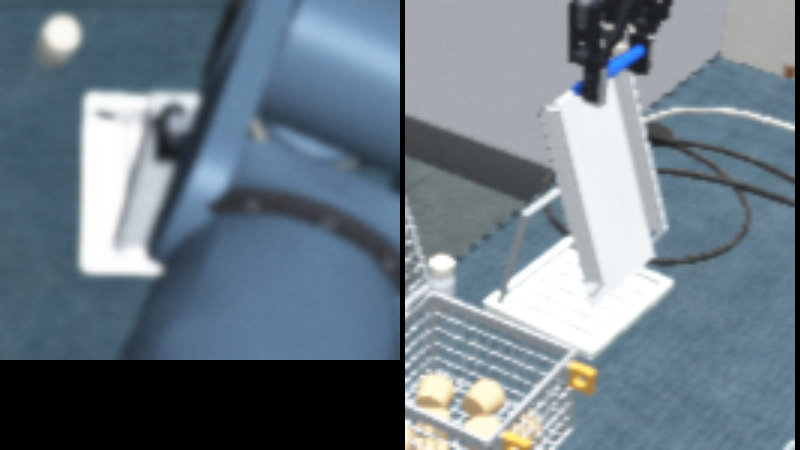

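```bash
python3 - <<'E'
from h import *
t=snapshot("top");s=snapshot("side")
print(tri(t,(388.75,201.25),s,(351.7,181)),onz(t,388.75,201.25,.04),onz(t,360+80/4,140+272/4,.012),onz(t,360+82/4,140+92/4,.012))
print("kerbfront L side",onz(s,290+185/3,80+355/3,.012),"R",onz(s,290+268/3,80+280/3,.012),"rearL",onz(s,290+80/3,80+300/3,.012))
E
```

```text
(array([ 0.5217109 , -0.13360937,  0.05312254]), np.float64(0.0058909795677806786)) [ 0.52084456 -0.13674318  0.04      ] [ 0.50498758 -0.11496973  0.012     ] [ 0.63815353 -0.11900981  0.012     ]
kerbfront L side [ 0.508064   -0.11104961  0.012     ] R [ 0.50295487 -0.26612027  0.012     ] rearL [ 0.6378153  -0.12366446  0.012     ]
```

play_rows:
  targets: "0 0 0.2 0 -0.61; 0 0 0.4 0 -0.61; 0 0 0.55 0 -0.63; 0.05 0 0.6 0 -0.634; 0.15 0 0.63 0 -0.634; 0.25 0 0.66 0 -0.634; 0.35 0 0.69 0 -0.634; 0.45 0 0.72 0 -0.634; 0.55 0 0.75 0 -0.634; 0.65 0 0.78 0 -0.634"

```text
time: 56.25
tool_pos: [0.59, -0.1917, 0.2108]
tool_rot: [-3.141, 0.027, 0.001]
force: [-7.9, 6.1, 10.3]
grip_width: 0.0695
grip_force: 18.7
```

play_rows:
  targets: "0.05 0 0.02 0 -0.634; 0.1 0 0.03 0 -0.634; 0.14 0 0.04 0 -0.634; 0.14 0 0.04 0 -0.634; 0.14 0 0.04 0 -0.637; 0.14 0 0.04 0 -0.637; 0.14 0 0.04 0 -0.637; 0.14 0 0.04 0 -0.637; 0.14 0 0.04 0 -0.637; 0.14 0 0.04 0 -0.637"

```text
time: 57.5
tool_pos: [0.596, -0.1917, 0.2088]
tool_rot: [-3.141, 0.027, 0.009]
force: [-21.1, 4.4, 13.0]
grip_width: 0.0698
grip_force: 19.8
```

```bash
python3 - <<'E'
from h import *
state();print(get_state()["torque"])
s=snapshot("side");print(blobs(s,"blue"))
E
```

```text
t 57.5 p [ 0.596  -0.1917  0.2088] y [-0.017 -1.    -0.001] F [-21.1   4.4  13. ] w 0.0698 gf 19.8 q [-0.39  0.53  1.48 -0.    1.14  1.2 ]
[ 0.15674547  3.14324016 -0.08175952]
[([348.8, 111.1], [342, 105, 14, 13, 75])]
```

play_rows:
  targets: "-0.08 0 -0.03 0 -0.637; -0.15 0 -0.06 0 -0.637; -0.17 0 -0.08 0 -0.637; -0.17 0 -0.08 0 -0.637; -0.17 0 -0.08 0 -0.64; -0.17 0 -0.08 0 -0.7; -0.17 0 -0.08 0 -0.8; -0.17 0 -0.08 0 -1; -0.17 0 -0.08 0 -1; -0.17 0 -0.08 0 -1"

```text
time: 58.8
tool_pos: [0.588, -0.1918, 0.2131]
tool_rot: [-3.141, 0.027, -0.0]
force: [0.9, 0.7, -0.3]
grip_width: 0.0855
grip_force: 0.0
```

```bash
python3 - <<'E'
from h import *
state();print(get_state()["torque"])
s=snapshot("side");print(blobs(s,"blue"))
E
```

```text
t 58.8 p [ 0.588  -0.1918  0.2131] y [-0.017 -1.    -0.   ] F [ 0.9  0.7 -0.3] w 0.0855 gf 0.0 q [-0.39  0.51  1.5   0.    1.13  1.2 ]
[0.01885906 0.00162249 0.01808301]
[([349.0, 110.6], [342, 105, 15, 12, 65])]
```

play_rows:
  targets: "0 0 -0.3 0 -1; 0 0 -0.9 0 -1; 0 0 -1.6 0 -1; 0 0 -2.15 0 -0.5; 0.3 -0.6 -2.2 0 0.5; 0.7 -1.5 -2.2 0 1; 1.1 -2.4 -2.2 0 1; 1.5 -3.3 -2.2 0 1; 1.9 -4.1 -2.2 0 1; 2 -4.3 -2.2 0 1"

```text
time: 60.1
tool_pos: [0.7129, 0.0671, 0.3459]
tool_rot: [-3.141, 0.022, -0.001]
force: [0.2, -0.6, 1.0]
grip_width: 0.0001
grip_force: 0.0
```

play_rows:
  targets: "0 0 0 0 1; 0.05 0 0 0 1; 0.05 0 0.6 0 1; 0.05 0 1.2 0 1; 0.05 0 1.5 0 1; 0.05 0 1.5 0 1; 0.05 0 1.5 0 1; 0.05 0 1.5 0 1; 0.05 0 1.5 0 1; 0.05 0 1.5 0 1"

```text
time: 61.35
tool_pos: [0.7154, 0.0641, 0.2554]
tool_rot: [-3.141, 0.027, -0.001]
force: [0.4, 0.6, 0.4]
grip_width: -0.0001
grip_force: 0.0
```

```bash
python3 - <<'E'
from h import *
state()
t=snapshot("top");s=snapshot("side");print(blobs(s,"blue"),blobs(t,"blue"),[b[0] for b in blobs(t,"red")],[b[0] for b in blobs(s,"red")],[b[0] for b in blobs(s,"brass",4)],[b[0] for b in blobs(t,"tan",15)])
print([tri(t,b[0],s,blobs(s,"blue")[0][0]) for b in blobs(t,"blue")])
E
```

```text
t 61.35 p [0.7154 0.0641 0.2554] y [-0.017 -1.    -0.   ] F [0.4 0.6 0.4] w -0.0001 gf 0.0 q [0.02 0.66 1.14 0.   1.34 1.61]
[([344.4, 113.9], [334, 106, 21, 17, 89])] [([419.3, 162.6], [406, 159, 28, 8, 194])] [[268.8, 134.4], [236.9, 246.2]] [[223.9, 185.8], [296.8, 315.4]] [] [[173.0, 361.1], [173.5, 366.9]]
[(array([ 0.59582708, -0.1903712 ,  0.21628738]), np.float64(0.0016906215921402437))]
```

play_rows:
  targets: "-0.3 0 0 0 1; -0.6 0 0 0 1; -0.8 0 0 0 1; -1 0 0 0 1; -1.2 0 0 0 1; -1.4 0 0 0 1; -1.6 0 0 0 1; -1.8 0 0 0 1; -2 0 0 0 1; -2.1 0 0 0 1"

```text
time: 62.7
tool_pos: [0.5886, 0.0662, 0.2552]
tool_rot: [-3.141, 0.027, 0.0]
force: [-0.1, -0.5, 0.7]
grip_width: -0.0001
grip_force: 0.0
```

play_rows:
  targets: "-0.1 0 0 0 1; -0.2 0 0 0 1; -0.3 0 0 0 1; -0.3 0 0 0 1; -0.3 0 -0.3 0 1; -0.3 0 -0.9 0 1; -0.3 0 -1.3 0 1; -0.3 0 -1.3 0 1; -0.3 0 -1.3 0 1; -0.3 0 -1.3 0 1"

```text
time: 63.95
tool_pos: [0.5711, 0.0665, 0.3318]
tool_rot: [3.141, -0.027, -0.003]
force: [0.3, -0.4, -0.8]
grip_width: -0.0002
grip_force: 0.0
```

```bash
python3 - <<'E'
from h import *
state()
t=snapshot("top");s=snapshot("side");print([b[0] for b in blobs(s,"red")],[b for b in blobs(s,"tan",20)],[b[0] for b in blobs(t,"tan",15)])
E
```

```text
t 63.95 p [0.5711 0.0665 0.3318] y [-0.017 -1.     0.   ] F [ 0.3 -0.4 -0.8] w -0.0002 gf 0.0 q [0.03 0.33 1.48 0.   1.34 1.62]
[[224.0, 185.8], [296.8, 315.3]] [([252.2, 98.0], [233, 81, 43, 37, 868]), ([347.7, 208.7], [341, 202, 13, 13, 78]), ([328.6, 228.0], [322, 222, 14, 13, 109])] [[173.0, 361.1], [173.3, 366.9]]
```

play_rows:
  targets: "-0.4 -0.5 0 -0.9 0.5; -0.9 -1.1 0 -1.9 0.2; -1.4 -1.8 0 -2.9 0.2; -1.9 -2.4 0.3 -3.9 0.2; -2.4 -3.1 0.8 -4.9 0.2; -2.8 -3.6 1.3 -5.9 0.2; -2.99 -3.8 1.8 -6.9 0.2; -2.99 -3.8 2.2 -7.9 0.2; -2.99 -3.8 2.5 -8.6 0.2; -2.99 -3.8 2.5 -8.6 0.2"

```text
time: 65.3
tool_pos: [0.3953, 0.2972, 0.182]
tool_rot: [-2.316, -2.122, 0.004]
force: [0.2, -0.7, 0.2]
grip_width: 0.0344
grip_force: 0.0
```

```bash
python3 - <<'E'
from h import *
state()
w=snapshot("wrist");t=snapshot("top");s=snapshot("side")
for n,i in(("w",w),("t",t),("s",s)):
    print(n,[b for b in blobs(i,"red",30)])
h=cv2.cvtColor(w["img"],cv2.COLOR_BGR2HSV);m=cv2.inRange(h,(0,150,90),(6,255,255))|cv2.inRange(h,(174,150,90),(180,255,255))
c=max(cv2.findContours(m,0,2)[0],key=cv2.contourArea);r=cv2.minAreaRect(c);print(r,[onz(w,*p,.016).round(4) for p in cv2.boxPoints(r)],onz(w,*r[0],.016))
cv2.imwrite("pics/w10.png",w["img"])
print("eyes top",[b for b in blobs(t,"tan",10)],"side",[b[0] for b in blobs(s,"tan",20)])
E
```

```text
t 65.3 p [0.3953 0.2972 0.182 ] y [ 0.996 -0.088 -0.002] F [ 0.2 -0.7  0.2] w 0.0344 gf 0.0 q [ 0.55  0.34  1.86 -0.    0.95  0.64]
w [([323.0, 183.1], [315, 155, 17, 57, 853])]
t [([268.8, 134.4], [264, 129, 11, 12, 104])]
s [([224.0, 185.8], [218, 176, 14, 20, 225]), ([296.7, 315.4], [288, 306, 19, 20, 177])]
((323.0819091796875, 183.02134704589844), (56.21735763549805, 15.414437294006348), 88.66777801513672) [array([0.3928, 0.3215, 0.016 ]), array([0.4059, 0.3206, 0.016 ]), array([0.4032, 0.2704, 0.016 ]), array([0.3895, 0.2712, 0.016 ])] [0.39789194 0.29653001 0.016     ]
eyes top [([316.1, 191.3], [315, 188, 3, 7, 14]), ([302.6, 224.8], [301, 221, 5, 9, 28]), ([340.9, 223.7], [339, 220, 5, 9, 29]), ([173.0, 361.1], [169, 358, 10, 7, 40]), ([173.2, 366.9], [171, 366, 6, 3, 14])] side [[253.9, 107.1], [347.8, 208.7], [328.6, 228.0]]
```

View pics/w10.png

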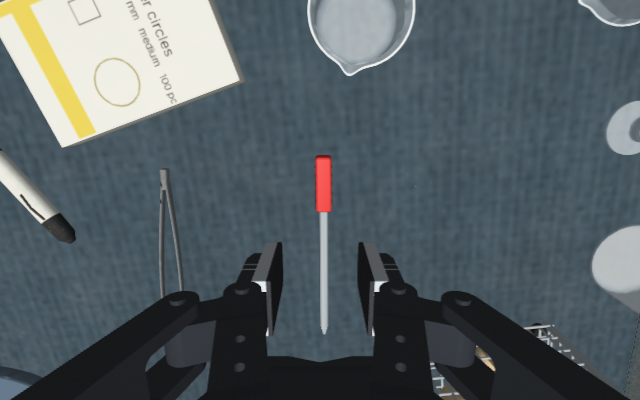

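play_rows:
  targets: "0 0.04 0.5 0 0.2; 0 0.04 1.1 0 0.2; 0 0.04 1.7 0 0.2; 0 0.04 2.3 0 0.2; 0 0.04 2.6 0 0.2; 0 0.04 2.68 0 0.2; 0 0.04 2.68 0 0.9; 0 0.04 2.68 0 0.9; 0 0.04 2.68 0 0.9; 0 0.04 2.68 0 0.9"
  grip_force: 80

```text
time: 66.7
tool_pos: [0.3989, 0.2977, 0.0234]
tool_rot: [2.316, 2.122, 0.003]
force: [-1.0, -0.7, 7.6]
grip_width: 0.0115
grip_force: 79.0
```

play_rows:
  targets: "0 0 0 0 0.9; 0 0 0 0 0.9; 0 0 0 0 0.9; 0 0 -0.3 0 0.9; 0 0 -0.8 0 0.9; 0 0 -1.3 0 0.9; 0 0 -1.5 0 0.9; 0 0 -1.5 0 0.9; 0 0 -1.5 0 0.9; 0 0 -1.5 0 0.9"

```text
time: 67.95
tool_pos: [0.3979, 0.297, 0.1114]
tool_rot: [-2.316, -2.123, 0.003]
force: [-0.1, -0.8, -0.1]
grip_width: 0.0115
grip_force: 78.3
```

```bash
python3 - <<'E'
from h import *
state()
s=snapshot("side");t=snapshot("top")
print([b for b in blobs(s,"red",20)],[b for b in blobs(t,"red",5)])
E
```

```text
t 67.95 p [0.3979 0.297  0.1114] y [ 0.996 -0.087 -0.001] F [-0.1 -0.8 -0.1] w 0.0115 gf 78.3 q [0.55 0.46 1.9  0.   0.79 0.63]
[([224.0, 185.8], [218, 176, 14, 20, 226]), ([291.0, 292.8], [287, 286, 8, 14, 80])] [([268.8, 134.4], [264, 129, 11, 12, 104])]
```

```bash
python3 - <<'E'
from h import *
plan([.4435,.298,.1064],(.9995,.033))
E
```

```text
q6 0.63 turn alternatives deg -6.9 173.1
shift [0.08  0.754 0.087] turn -0.69
```

play_rows:
  targets: "0 0.1 0.09 -0.1 0.9; 0.02 0.25 0.09 -0.25 0.9; 0.04 0.4 0.09 -0.4 0.9; 0.06 0.55 0.09 -0.55 0.9; 0.08 0.7 0.09 -0.65 0.9; 0.08 0.75 0.09 -0.69 0.9; 0.08 0.75 0.09 -0.69 0.9; 0.08 0.75 0.09 -0.69 0.9; 0.08 0.75 0.09 -0.69 0.9; 0.08 0.75 0.09 -0.69 0.9"

```text
time: 69.3
tool_pos: [0.4434, 0.2982, 0.1069]
tool_rot: [-2.184, -2.259, 0.0]
force: [0.8, -0.5, -0.7]
grip_width: 0.0113
grip_force: 78.3
```

```bash
cat > m.py <<'E'
from h import *
state()
t=snapshot("top");s=snapshot("side")
# rod: bright grey pixels near its predicted line; print its tip profile
M=R.from_rotvec(get_state()["tool_rot"]).as_matrix();p=get_state()["tool_pos"]-np.array([0,0,.0194]);d=-M[:,0]
for n,i in(("t",t),("s",s)):
    g=cv2.cvtColor(i["img"],cv2.COLOR_BGR2GRAY).astype(float);hs=cv2.cvtColor(i["img"],cv2.COLOR_BGR2HSV)
    print(n,"pred tip",proj(i,p+.161*d).round(1))
    for k in(.05,.08,.11,.14,.15,.158,.163,.168):
        c=proj(i,p+k*d);e=proj(i,p+(k+.01)*d)-c;e/=np.linalg.norm(e);q=np.array([-e[1],e[0]])
        o=np.arange(-5,5.1,.5);xs=(c[0]+o*q[0]).astype(np.float32)[None];ys=(c[1]+o*q[1]).astype(np.float32)[None]
        v=cv2.remap(g.astype(np.float32),xs,ys,cv2.INTER_LINEAR)[0];b=np.clip(v-np.median(v)-10,0,None)
        print(k,"peak",v.max().round(),"med",np.median(v).round(),"offset px",(b@o/b.sum()).round(2) if b.sum()>0 else None,"dir",q.round(2))
    print([b[0] for b in blobs(i,"tan",15)],"pred eyeL",proj(i,[.4497,.1076,.0874]).round(1))
E
python3 m.py
```

```text
t 69.3 p [0.4434 0.2982 0.1069] y [ 0.999  0.034 -0.   ] F [ 0.8 -0.5 -0.7] w 0.0113 gf 78.3 q [ 0.5   0.52  1.81 -0.    0.82  0.47]
t pred tip [291.7 225.1]
0.05 peak 198.0 med 109.0 offset px 0.65 dir [0.04 1.  ]
0.08 peak 206.0 med 108.0 offset px 0.82 dir [0.04 1.  ]
0.11 peak 203.0 med 111.0 offset px 0.79 dir [0.04 1.  ]
0.14 peak 200.0 med 108.0 offset px 0.86 dir [0.04 1.  ]
0.15 peak 198.0 med 105.0 offset px 0.88 dir [0.04 1.  ]
0.158 peak 175.0 med 102.0 offset px 0.84 dir [0.04 1.  ]
0.163 peak 126.0 med 94.0 offset px 0.73 dir [0.04 1.  ]
0.168 peak 105.0 med 92.0 offset px -5.0 dir [0.04 1.  ]
[[302.6, 224.6], [340.9, 223.7], [172.1, 360.7]] pred eyeL [302.5 224.8]
s pred tip [320.1 237. ]
0.05 peak 128.0 med 63.0 offset px -2.38 dir [0.73 0.68]
0.08 peak 199.0 med 156.0 offset px -0.94 dir [0.73 0.68]
0.11 peak 248.0 med 195.0 offset px -0.63 dir [0.73 0.68]
0.14 peak 247.0 med 190.0 offset px -0.31 dir [0.73 0.68]
0.15 peak 248.0 med 209.0 offset px -0.34 dir [0.73 0.68]
0.158 peak 246.0 med 203.0 offset px 0.75 dir [0.73 0.68]
0.163 peak 220.0 med 192.0 offset px 2.11 dir [0.73 0.68]
0.168 peak 226.0 med 194.0 offset px 2.07 dir [0.73 0.68]
[[253.8, 111.8], [347.8, 209.3], [328.5, 228.0]] pred eyeL [327.  229.8]
```

```bash
cat > prof.py <<'E'
from h import *
M=R.from_rotvec(get_state()["tool_rot"]).as_matrix();p=get_state()["tool_pos"]-np.array([0,0,.0194]);d=-M[:,0]
for n in("side","top"):
    i=snapshot(n);g=cv2.cvtColor(i["img"],cv2.COLOR_BGR2GRAY).astype(np.float32)
    for k in(.04,.06,.08,.10,.12,.14):
        c=proj(i,p+k*d);e=proj(i,p+(k+.01)*d)-c;e/=np.linalg.norm(e);q=np.array([-e[1],e[0]])
        o=np.arange(-10,10.1,1.);v=cv2.remap(g,(c[0]+o*q[0]).astype(np.float32)[None],(c[1]+o*q[1]).astype(np.float32)[None],cv2.INTER_LINEAR)[0]
        print(n,k,c.round(),v.astype(int).tolist())
i=snapshot("side");print(i["img"][215:245:1,300:336,:].mean(2).astype(int)[::2].tolist())
E
python3 prof.py
```

```text
side 0.04 [289. 270.] [50, 62, 45, 39, 46, 61, 69, 70, 71, 64, 47, 37, 34, 34, 33, 37, 66, 104, 117, 120, 117]
side 0.06 [295. 264.] [34, 34, 37, 66, 101, 111, 95, 85, 102, 133, 111, 69, 51, 49, 48, 46, 44, 65, 104, 119, 119]
side 0.08 [300. 259.] [116, 132, 151, 153, 156, 157, 157, 158, 182, 194, 191, 154, 151, 155, 151, 129, 103, 99, 122, 124, 121]
side 0.1 [305. 253.] [133, 122, 119, 114, 110, 115, 121, 130, 198, 244, 246, 213, 149, 122, 121, 119, 121, 122, 119, 114, 114]
side 0.12 [310. 248.] [145, 182, 183, 185, 198, 228, 208, 166, 197, 241, 244, 216, 152, 149, 172, 148, 148, 162, 175, 203, 150]
side 0.14 [315. 242.] [173, 169, 167, 189, 195, 193, 191, 161, 202, 239, 245, 222, 161, 142, 156, 185, 188, 202, 202, 198, 153]
top 0.04 [247. 227.] [78, 79, 79, 78, 75, 70, 62, 56, 53, 53, 54, 55, 58, 64, 79, 98, 116, 131, 142, 148, 149]
top 0.06 [255. 226.] [89, 92, 94, 94, 95, 93, 92, 93, 107, 142, 184, 198, 169, 120, 93, 90, 90, 88, 87, 87, 87]
top 0.08 [262. 226.] [90, 91, 89, 88, 90, 91, 91, 91, 110, 148, 191, 209, 186, 131, 91, 86, 88, 88, 88, 90, 89]
top 0.1 [269. 226.] [91, 92, 
[... 2336 characters left out ...]
60, 153, 201, 197, 169, 161, 151, 149, 187, 217, 188, 153, 171, 231, 245, 244, 218, 220, 212, 177, 217, 221, 190, 171, 162, 189, 236, 224, 160, 131, 126], [168, 154, 147, 204, 190, 182, 240, 236, 195, 167, 160, 192, 198, 164, 148, 171, 230, 247, 248, 244, 232, 210, 189, 196, 199, 235, 215, 146, 143, 189, 214, 182, 142, 131, 131, 127], [221, 195, 166, 150, 172, 166, 157, 195, 186, 190, 224, 234, 208, 174, 218, 244, 248, 244, 221, 183, 161, 151, 189, 244, 231, 199, 202, 225, 230, 188, 139, 125, 125, 133, 133, 131], [138, 179, 205, 221, 219, 196, 168, 159, 154, 142, 147, 197, 236, 247, 249, 245, 220, 182, 158, 157, 222, 217, 188, 160, 145, 191, 237, 216, 144, 121, 122, 130, 133, 134, 137, 130]]
```

play_rows:
  targets: "0 0.01 0.01 0 0.9; -0.1 0.01 0.01 0 0.9; -0.2 0.01 0.01 0 0.9; -0.3 0.01 0.01 0 0.9; -0.4 0.01 0.01 0 0.9; -0.45 0.01 0.01 0 0.9; -0.5 0.01 0.01 0 0.9; -0.55 0.01 0.01 0 0.9; -0.6 0.01 0.01 0 0.9; -0.6 0.01 0.01 0 0.9"

```text
time: 70.8
tool_pos: [0.4453, 0.2621, 0.1063]
tool_rot: [2.184, 2.258, -0.0]
force: [0.1, 0.4, -0.2]
grip_width: 0.0115
grip_force: 78.3
```

```bash
python3 -c "
from h import *
state();print(get_state()['torque'])"; python3 prof.py | head -12 | cut -c1-130
```

```text
t 70.8 p [0.4453 0.2621 0.1063] y [ 0.999  0.033 -0.   ] F [ 0.1  0.4 -0.2] w 0.0115 gf 78.3 q [ 0.44  0.49  1.85 -0.    0.79  0.41]
[ 0.03512207 -0.01982846 -0.01166953]
side 0.04 [299. 260.] [51, 61, 54, 44, 57, 70, 71, 72, 71, 61, 42, 35, 35, 33, 36, 54, 100, 123, 124, 123, 121]
side 0.06 [304. 254.] [33, 32, 34, 55, 87, 107, 113, 109, 134, 147, 112, 54, 38, 35, 36, 35, 51, 98, 118, 118, 118]
side 0.08 [309. 249.] [64, 81, 103, 136, 151, 156, 157, 157, 156, 159, 161, 165, 176, 180, 162, 136, 129, 119, 128, 152, 136]
side 0.1 [314. 243.] [179, 196, 187, 168, 180, 216, 230, 208, 218, 245, 245, 209, 152, 136, 162, 185, 165, 145, 212, 216, 160]
side 0.12 [319. 238.] [175, 174, 166, 145, 144, 160, 170, 165, 197, 244, 245, 228, 201, 169, 174, 205, 174, 152, 208, 212, 143]
side 0.14 [323. 233.] [193, 180, 162, 132, 137, 156, 154, 144, 184, 235, 243, 226, 177, 155, 174, 183, 188, 198, 195, 195, 145]
top 0.04 [261. 226.] [64, 65, 64, 60, 56, 54, 52, 54, 62, 72, 85, 101, 114, 130, 147, 161, 175, 182, 186, 185, 181]
top 0.06 [268. 226.] [90, 90, 85, 82, 84, 88, 89, 88, 104, 147, 191, 199, 169, 122, 94, 86, 84, 82, 78, 73, 70]
top 0.08 [275. 225.] [85, 86, 88, 88, 87, 88, 90, 92, 105, 141, 184, 198, 168, 119, 90, 85, 86, 87, 88, 89, 89]
top 0.1 [283. 225.] [90, 90, 92, 94, 95, 95, 94, 95, 112, 152, 189, 201, 175, 123, 93, 88, 88, 88, 87, 88, 87]
top 0.12 [290. 225.] [89, 91, 93, 93, 92, 94, 93, 94, 118, 167, 209, 215, 187, 139, 103, 91, 91, 90, 92, 91, 89]
top 0.14 [297. 225.] [208, 209, 208, 209, 199, 167, 130, 116, 125, 156, 191, 202, 175, 129, 98, 88, 88, 90, 92, 90, 87]
```

play_rows:
  targets: "-0.05 0 0 0 0.9; -0.1 0 0 0 0.9; -0.15 0 0 0 0.9; -0.2 0 0 0 0.9; -0.25 0 0 0 0.9; -0.3 0 0 0 0.9; -0.35 0 0 0 0.9; -0.4 0 0 0 0.9; -0.45 0 0 0 0.9; -0.45 0 0 0 0.9"

```text
time: 72.2
tool_pos: [0.4463, 0.2351, 0.1063]
tool_rot: [2.184, 2.258, 0.0]
force: [-0.7, -0.1, -0.2]
grip_width: 0.0118
grip_force: 78.3
```

```bash
python3 -c "
from h import *
state();print(get_state()['torque'])"
```

```text
t 72.2 p [0.4463 0.2351 0.1063] y [0.999 0.033 0.   ] F [-0.7 -0.1 -0.2] w 0.0118 gf 78.3 q [ 0.39  0.48  1.89 -0.    0.78  0.36]
[ 0.00408944 -0.05243909  0.02920833]
```

play_rows:
  targets: "-0.1 0 0 0 0.9; -0.2 0 0 0 0.9; -0.3 0 0 0 0.9; -0.4 0 0 0 0.9; -0.5 0 0 0 0.9; -0.6 0 0 0 0.9; -0.7 0 0 0 0.9; -0.8 0 0 0 0.9; -0.85 0 0 0 0.9; -0.9 0 0 0 0.9"

```text
time: 73.45
tool_pos: [0.4481, 0.1811, 0.1063]
tool_rot: [2.184, 2.258, 0.0]
force: [0.0, 0.1, -1.6]
grip_width: 0.0116
grip_force: 78.3
```

```bash
python3 -c "
from h import *
state();print(get_state()['torque'])"
```

```text
t 73.45 p [0.4481 0.1811 0.1063] y [0.999 0.034 0.   ] F [ 0.   0.1 -1.6] w 0.0116 gf 78.3 q [0.29 0.45 1.94 0.   0.76 0.25]
[-0.00180244  0.02474276 -0.00984109]
```

play_rows:
  targets: "-0.1 0 0 0 0.9; -0.2 0 0 0 0.9; -0.3 0 0 0 0.9; -0.4 0 0 0 0.9; -0.5 0 0 0 0.9; -0.55 0 0 0 0.9; -0.6 0 0 0 0.9; -0.63 0 0 0 0.9; -0.66 0 0 0 0.9; -0.68 0 0 0 0.9"

```text
time: 74.7
tool_pos: [0.4494, 0.1404, 0.1063]
tool_rot: [-2.184, -2.259, 0.0]
force: [-0.5, 0.4, -1.6]
grip_width: 0.0112
grip_force: 78.3
```

```bash
python3 - <<'E'
from h import *
state();print(get_state()['torque'])
for n in("top","side"):
    i=snapshot(n);print(n,blobs(i,"red",5),[b for b in blobs(i,"tan",10)])
    for y in(.02,-.005,-.01,-.015,-.02,-.025,-.03):
        p=[.4497+.0345*(.1076-y)+.0,y,.087];c=proj(i,p).round().astype(int);print(y,c,i["img"][c[1]-3:c[1]+4,c[0]].mean(1).astype(int))
E
```

```text
t 74.7 p [0.4494 0.1404 0.1063] y [ 0.999  0.034 -0.   ] F [-0.5  0.4 -1.6] w 0.0112 gf 78.3 q [ 0.2   0.43  1.97 -0.    0.74  0.17]
[ 0.0376505   0.03018204 -0.05439396]
top [([268.8, 134.4], [264, 129, 11, 12, 104])] [([316.1, 191.3], [315, 188, 3, 7, 14]), ([340.5, 223.7], [339, 220, 4, 9, 33])]
0.02 [335 224] [220 216 218 223 225 218 189]
-0.005 [344 223] [157 156 161 191 212 197 148]
-0.01 [345 223] [130 137 154 192 214 197 147]
-0.015 [347 223] [108 111 140 179 196 175 128]
-0.02 [349 223] [100 103 115 143 157 131 103]
-0.025 [351 223] [101 101 102 105 105 102  96]
-0.03 [353 223] [100  98  97  97  99  98  95]
side [([224.0, 185.8], [218, 176, 14, 20, 224]), ([316.1, 238.5], [313, 232, 7, 13, 64])] [([235.4, 85.5], [233, 81, 8, 10, 37]), ([254.3, 113.0], [235, 82, 49, 65, 1313]), ([266.3, 120.5], [264, 117, 5, 7, 13]), ([349.2, 207.8], [344, 202, 10, 12, 53])]
0.02 [346 210] [148 128 158 204 180 129  88]
-0.005 [351 205] [232 212 202 152 131 120 117]
-0.01 [351 204] [172 232 212 202 152 131 120]
-0.015 [352 202] [187 148 206 245 219 195 145]
-0.02 [353 201] [179 144 152 229 231 195 162]
-0.025 [354 200] [182 150 126 141 187 167 137]
-0.03 [355 199] [195 150 129 121 120 117 121]
```

play_rows:
  targets: "-0.02 0 0 0 0.9; -0.03 0 0 0 0.9; -0.04 0 0 0 0.9; -0.05 0 0 0 0.9; -0.06 0 0 0 0.9; -0.07 0 0 0 0.9; -0.08 0 0 0 0.9; -0.09 0 0 0 0.9; -0.1 0 0 0 0.9; -0.1 0 0 0 0.9"

```text
time: 76.05
tool_pos: [0.4496, 0.1369, 0.1064]
tool_rot: [-2.184, -2.255, -0.006]
force: [-1.7, 26.1, -2.1]
grip_width: 0.0121
grip_force: 78.2
```

play_rows:
  targets: "0.02 0 0 0 0.9; 0.03 0 0 0 0.9; 0.03 0 0 0 0.9; 0.03 0 0 0 0.6; 0.03 0 0 0 0.3; 0.03 0 0 0 0.2; 0.03 0 0 0 0.2; 0.03 0 -0.2 0 0.2; 0.03 0 -0.6 0 0.2; 0.03 0 -1.2 0 0.2"

```text
time: 77.3
tool_pos: [0.4492, 0.1362, 0.1793]
tool_rot: [-2.183, -2.258, 0.002]
force: [0.8, 0.1, -0.5]
grip_width: 0.0343
grip_force: 0.0
```

play_rows:
  targets: "0 0 -0.8 0 0.2; 0 0 -1.6 0 0.2; 0.5 0 -2 0 0.2; 1.2 0 -2 0 0.2; 1.8 0 -2 0 0.2; 2.2 0 -2 0 0.2; 2.2 0 -2 0 0.2; 2.2 0 -2 0 0.2; 2.2 0 -2 0 0.2; 2.2 0 -2 0 0.2"

```text
time: 78.55
tool_pos: [0.4452, 0.2677, 0.2985]
tool_rot: [2.185, 2.258, 0.0]
force: [-0.7, -0.1, 0.5]
grip_width: 0.0343
grip_force: 0.0
```

```bash
python3 - <<'E'
from h import *
state()
t=snapshot("top");s=snapshot("side");w=snapshot("wrist")
for n,i in(("top",t),("side",s),("w",w)): print(n,blobs(i,"red",8),[b[0] for b in blobs(i,"blue",8)],[b for b in blobs(i,"tan",12)])
rt=[b for b in blobs(t,"red",8) if b[0][1]>200];rs=[b for b in blobs(s,"red",8) if b[0][1]>200]
if rt and rs: print(tri(t,rt[0][0],s,rs[0][0]))
bt,bs=blobs(t,"blue",8),blobs(s,"blue",8)
if bt and bs: print(tri(t,bt[0][0],s,bs[0][0]))
for y in(.02,-.01,-.015,-.02,-.025,-.03):
    c=proj(t,[.4497+.0345*(.1076-y),y,.087]).round().astype(int);print(y,c,t["img"][c[1]-3:c[1]+4,c[0]].mean(1).astype(int))
E
```

```text
t 78.55 p [0.4452 0.2677 0.2985] y [0.999 0.033 0.   ] F [-0.7 -0.1  0.5] w 0.0343 gf 0.0 q [ 0.45  0.25  1.67 -0.    1.22  0.42]
top [([268.7, 134.4], [264, 129, 11, 12, 105]), ([290.9, 224.7], [283, 222, 17, 7, 105])] [[419.4, 162.6]] [([316.0, 191.2], [315, 188, 3, 7, 17]), ([302.9, 224.7], [301, 221, 4, 9, 23]), ([340.6, 223.7], [339, 220, 5, 9, 33]), ([173.1, 361.1], [169, 358, 11, 7, 42]), ([173.3, 366.9], [171, 366, 6, 3, 15])]
side [([223.9, 185.8], [218, 176, 14, 20, 227]), ([319.6, 235.4], [312, 227, 16, 18, 146])] [[344.4, 113.9]] [([236.2, 86.3], [233, 81, 9, 11, 55]), ([243.9, 104.4], [235, 95, 21, 19, 264]), ([348.6, 208.2], [344, 202, 10, 13, 60]), ([330.5, 227.2], [324, 221, 12, 14, 69]), ([288.7, 228.2], [287, 226, 5, 5, 12])]
w [([599.5, 286.4], [566, 260, 68, 53, 2315]), ([321.6, 291.8], [315, 269, 15, 47, 612])] [] [([411.4, 284.1], [408, 283, 7, 4, 14]), ([421.8, 292.3], [419, 290, 7, 5, 18]), ([320.3, 319.6], [311, 316, 20, 11, 158]), ([362.1, 323.3], [359, 320, 7, 7, 42]), ([342.1, 333.9], [341, 331, 3, 6, 15]), ([350.4, 333.8], [348, 330, 8, 7, 35]), ([363.0, 332.2], [359, 330, 9, 6, 41]), ([341.9, 343.1], [340, 340, 4, 7, 22]), ([351.2, 343.1], [347, 340, 9, 7, 58]), ([350.4, 351.0], [347, 350, 8, 4, 24])]
(array([0.44928135, 0.13903352, 0.09386011]), np.float64(5.484360188109261e-05))
(array([ 0.59591073, -0.19062976,  0.21614045]), np.float64(0.001805738323131177))
0.02 [335 224] [218 219 223 226 225 218 187]
-0.01 [345 223] [126 140 167 198 194 156 114]
-0.015 [347 223] [108 122 164 199 191 143 106]
-0.02 [349 223] [102 114 154 187 183 138 103]
-0.025 [351 223] [102 103 115 129 125 108  96]
-0.03 [353 223] [98 96 94 96 98 98 96]
```

```bash
python3 -c "
from bench import *
print(close_job())"
```

```text
the job is handed in; nothing more can be done
None
```

I handed the job in, and the camera checks showed it complete: all 7 stoppers in the basket, the empty tray leaning in the drainer, the lid shut, and the rod through all four eyes with its red grip against the first eye.

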